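# Fill the dye-jar row and tip its deck back with a wedge

## Task

On the leather bench, stand the two loose dye jars on the hinged wooden deck, one on each side of the jar already there, so that the three stand upright side by side in one straight row close along the back fence, with less than half a jar's width between neighbours. Then take the wooden wedge by its grip and push it along the bench, thin end first, square in under the front edge of the deck until the deck just lifts off its sills, by some 4 or 5 mm, so that the jars lean back a little. Finish while still gripping the wedge there, flat on the bench and carrying the deck, and leave everything else where it stands.

Things in the scene. Friction and masses are not known exactly. Their poses are not given: they have to be found in the camera images.
- rack: Fixed wooden rack: two dark sills (22 mm high, 25 mm wide, 170 mm long) carry a pale hinged deck 160 mm deep (x), 280 mm wide (y), 15 mm thick, top 37 mm above the bench. Origin on the bench under the deck's centre; x from the open front to the hinge at the back, y along the row, z up. Between the sills the front is an open mouth 230 mm wide, 22 mm high, over bare bench.
- deck (a joint): Hinge of the deck along the underside of its rear edge: 0 rad when it lies on the sills, growing as the front edge goes up (160 mm from the hinge: 0.028 rad is 4.5 mm of lift). No spring; the deck weighs 0.9 kg and stays down by its weight, about 5 to 7 N at the front edge with the jars on it.
- deck_front (a point): Middle of the deck's lower front edge, the edge that the wedge lifts; axes as the deck's (x to the back, y along the row).
- fence (a point): Middle of the foot of the back fence's front face, on the deck's top; axes as the deck's (x to the back, y along the row). The fence is a 6 mm strip, 14 mm high, along the whole 280 mm of the rear edge. A jar touching it has its axis at x = -22 mm of this point.
- jar_row: Amber glass dye jar with black cap, 44 mm in diameter, 70 mm high, 140 g, standing on the deck near the middle of its fence. Origin at the centre of its underside.
- jar_a: Dye jar like the one on the deck (44 mm in diameter, 70 mm high, 140 g), loose on the bench. Origin at the centre of its underside.
- jar_b: The other loose dye jar, the same (44 mm in diameter, 70 mm high, 140 g). Origin at the centre of its underside. Which loose jar goes on which side is free.
- wedge: Pale wooden wedge with a dark grip, 0.2 kg, 36 mm wide, 145 mm long, flat on the bench. Origin at the centre of its underside, x towards the thin end. Ramp: 12 mm high at the tip (x = +72.5 mm), rising 1 in 5 to 32 mm at x = -27.5 mm, then a flat heel. It meets the deck's edge with the tip 50 mm past the edge; each further 5 mm lifts the edge 1 mm. Friction keeps it in.
- wedge_grip (a point): Centre of the wedge's grip, an upright block on the heel, 38 mm long (x), 24 mm wide (y), from 32 to 84 mm above the bench; this point is 60 mm above the wedge's underside and 122.5 mm behind the tip. Axes as the wedge's.
- tall_bottle: Bystander: tall amber bottle, 48 mm in diameter, 135 mm high, paper label, among the jars. Origin at the centre of its underside.
- wax_tin: Bystander: flat aluminium tin, 64 mm in diameter, 24 mm high. Origin at the centre of its underside.
- maul: Bystander: wooden maul standing on its head, 72 mm in diameter, 190 mm high. Origin at the centre of its underside.
- spool: Bystander: thread spool, 52 mm in diameter, 56 mm high, upright. Origin at the centre of its underside.
- cork_block: Bystander: cork block 90 x 55 x 30 mm. Origin at the centre of its underside.
- stone: Bystander: marble slab 100 x 80 x 20 mm. Origin at the centre of its underside.
- awl: Bystander: awl with wooden handle, 150 mm long, lying along its x.
Mind the look-alikes: they are no part of the job. Leave any purple or turquoise look-alike of the wedge alone.

How it is judged:
On the way, in this order (a step that is already met when the one before it is completed fails the run):
1. both loose jars stand released in the row on the deck, deck still down on its sills (x of jar_a in the frame of fence between -0.042 and -0.015 m and z of jar_a in the frame of fence between -0.005 and 0.005 m and angle between each of jar_a, jar_b, jar_row's own z axis and vertical below 0.12 rad and linear speed of each of jar_a, jar_b, jar_row below 0.02 m/s and contact force between the fingers and jar_a below 0.2 N and x of jar_b in the frame of fence between -0.042 and -0.015 m and z of jar_b in the frame of fence between -0.005 and 0.005 m and contact force between the fingers and jar_b below 0.2 N and x of jar_row in the frame of fence between -0.042 and -0.015 m and z of jar_row in the frame of fence between -0.005 and 0.005 m and contact force between the fingers and jar_row below 0.2 N and distance between each of jar_a, jar_b and jar_row below 0.073 m and distance between jar_a and jar_b above 0.08 m and value of joint deck below 0.006 rad), for 0.2 s.
2. the wedge, gripped by the fingers, lifts the deck off its sills (value of joint deck above 0.0125 rad and contact force between wedge and deck above 0.8 N and contact force between each of the arm, the fingers and rack below 0.3 N and contact force between the fingers and wedge above 1 N), for 0.1 s.
At the end, for the whole second after the job is handed in: Three upright jars at rest on the deck, within 20 mm of the fence, under 29 mm gaps, the first one in the middle; the wedge flat on the bench, square within 0.2 rad, gripped (over 2 N) and alone carrying the deck, whose front edge is 2 to 7.5 mm up and still; no bystander moved over 30 mm (x of jar_a in the frame of fence between -0.042 and -0.015 m and z of jar_a in the frame of fence between -0.005 and 0.005 m and angle between each of jar_a, jar_b, jar_row's own z axis and vertical below 0.12 rad and linear speed of each of jar_a, jar_b, jar_row, wedge below 0.02 m/s and contact force between the fingers and jar_a below 0.2 N and x of jar_b in the frame of fence between -0.042 and -0.015 m and z of jar_b in the frame of fence between -0.005 and 0.005 m and contact force between the fingers and jar_b below 0.2 N and x of jar_row in the frame of fence between -0.042 and -0.015 m and z of jar_row in the frame of fence between -0.005 and 0.005 m and contact force between the fingers and jar_row below 0.2 N and distance between each of jar_a, jar_b and jar_row below 0.073 m and distance between jar_a and jar_b above 0.08 m and value of joint deck between 0.0125 and 0.046875 rad and contact force between wedge and deck above 0.8 N and contact force between each of the arm, the fingers and rack below 0.3 N and velocity of joint deck between -0.03 and 0.03 rad/s and contact force between the fingers and wedge above 2 N and height (world z) of wedge between -0.004 and 0.004 m and angle between wedge's own z axis and vertical below 0.08 rad and angle between the x axis of wedge and the x axis of rack, either way round below 0.2 rad); the arm keeps its last pose, push and grip.
It fails at once if a bystander is displaced by more than 30 mm (distance of any of tall_bottle, wax_tin, maul, spool, cork_block, stone, awl from where it was at the start of the episode above 0.03 m).
It fails at once if a dye jar is tipped over (angle between any of jar_a, jar_b, jar_row's own z axis and vertical above 0.8 rad).
It fails at once if the deck is thrown up more than about 20 mm at its front (value of joint deck above 0.125 rad).
It also fails if it takes over 72 s, if anything falls off the work surface, if the arm or the gripper's body presses on something with over 40 N, if the wrist force passes 120 N, or if a joint passes its speed limit or range.

## Robot

A 6-joint arm with a two-finger parallel gripper is mounted at the origin on the work surface. World frame = base frame: x ahead of the robot, y to its left, z up, the work surface at z = 0. Lengths are in m, angles in rad, forces in N, time in s.
With the tool pointing down it reaches from about 0.3 to 0.875 m from the base axis. Payload 6.4 kg.
Tool frame: the origin (TCP) lies between the finger pads; the fingertips stand r.tip_extent ahead of it and the grasp point (between the pads) lies 8 mm behind it (r.tip_extent is the distance from the TCP to the fingertips, in m); z points along the fingers, y is the direction in which the jaws open and shut (so a half turn about z gives the same grasp; the last joint's range is limited). The gripper opens to 85 mm and grips with 20 to 120 N. Pads are 22 mm wide; open, the fingers measure 114 mm over their backs; the gripper's body (76 mm by 85 mm) begins 54 mm behind the grasp point. The pads swing forward as they close: fully open they stand 13 mm farther back than shut.
Start: joints at [-1.309, 0.181, 1.607, -0, 1.354, -0.206], TCP at [0.259, -0.513, 0.242] pointing down, gripper open.
Joint ranges: [-2.99, 2.99], [-0.89, 2.07], [0.3, 2.58], [-1.14, 4.28], [0, 2.63], [-3.12, 3.12]. Speed limits (rad/s): [2.57, 2.57, 3.01, 3.14, 3.14, 3.14].

## Interface

Orientations are given as a unit quaternion [w, x, y, z].
In Python, from cell import r, vision, hand_in gives the robot as it stands.
- The arm moves only by the tool jog_arm, never from a script. Its argument "rows" is a list of rows, each an object of numbers: "gripper": the opening, from 0 (shut) to 1 (fully open); "x", "y", "z": the shift along the tool's x, y, z in units of 60 mm (1.0 is 60 mm); "turn": the turn about the tool's z in units of 5 degrees (1.0 is 5 degrees). A call has 1 to 5 rows; each row shifts and turns the pose as measured when the row begins, along the tool's axes as they then stand; what a row does not reach is not made up. A row lasts 1/8 s, in which the tool goes at most 62.5 mm and 10.7 degrees, less where a joint would pass 70% of its speed; a pose out of reach is approached as far as the arm can. A call is refused whole if a number of a shift passes 1 or a number of a turn 1, either way. A call with a gripper value outside its range is refused whole. The fingers move at their own pace and stop on an object; "force" is the grip in N (left out, the last holds). Time passes only in rows, so rows that do not move let the fingers close. It gives the time, the measured TCP pose, the force and the opening at its end, in the units of the state.
- r.observe(): the state, without advancing time (a new reading comes with each control period).
- vision.capture(name): name is "side" or "top" or "wrist"; returns the picture (480x640x3 uint8, red, green, blue); there is no depth.
- vision.camera_info(name): a dict with "fx", "fy", "cx", "cy" (pixels), "extrinsics" (4x4, takes a point from world to camera coordinates); the wrist camera has in their place "hand_eye" (4x4, takes a point from camera to tool coordinates, whose origin is the TCP and whose axes are the flange's). Camera axes: x right, y down, z forward; pixel columns grow to the right and rows downward; lengths in m; the calibration is good to about 2 mm. The wrist camera is an equidistant fisheye: a pixel r from the principal point sees the ray r / f radians off the axis. A picture is of the moment at which its call begins: read the wrist's pose just before it. camera_info takes no time and is no camera call.
- hand_in(): hands the job in, once; it reports no verdict.
The state is a dict: "time_s": time; "qpos": joint angles; "joint_velocities": joint speeds; "effort": joint torques, N m; "eef_pos": TCP position; "ee_rot": TCP orientation; "force": force on the tool from outside, world axes, zero at the start; "moment": the same for the moment, N m; "finger_gap": finger opening in m.
Only numpy, scipy, OpenCV 4.12 (cv2) and the standard library are available. Lean on these libraries where they do the work, as an engineer would, in place of code of your own. Each camera call takes 0.05 s, during which the arm holds its last target.

## Working session

There is one attempt and no reset: what is moved stays moved. The work goes in short steps, Python scripts to look and compute and a tool call to move; the robot and the scene stay as the last step left them, time stands still between calls to the robot, and variables do not carry over. Pictures are saved under pics/ and viewed, and the job is handed in when it is done.

Besides the shell and the picture viewer there is one more tool, called after ">>>" as a command line: name --argument value ..., lists and objects as JSON in quotes. jog_arm: Moves the arm, as the interface text tells. Its arguments: {"type":"object","properties":{"rows":{"type":"array"},"force":{"type":"number"}},"required":["rows"]}

```bash
ls; mkdir -p pics
python3 - <<'E'
from cell import r, vision
import cv2
s=r.observe(); print({k:s[k] for k in('time_s','eef_pos','ee_rot','finger_gap','force')}, r.tip_extent)
for n in('top','side','wrist'):
    im=vision.capture(n); cv2.imwrite(f'pics/{n}0.png',im[:,:,::-1]); print(n,vision.camera_info(n))
E
```

```text
pics
{'time_s': 0.0, 'eef_pos': array([ 0.25915741, -0.51269815,  0.24137586]), 'ee_rot': array([-8.71632880e-04,  9.72771520e-01,  2.31764556e-01, -2.92482972e-05]), 'finger_gap': 0.08548905241886698, 'force': array([-0.2429129 , -0.06100249, -0.88235409])} 0.011
top {'fx': 498.76536881243265, 'fy': 498.76536881243265, 'cx': 325.6526595448261, 'cy': 236.79742786712328, 'extrinsics': array([[ 0.02380777, -0.99955566, -0.01793497,  0.01508564],
       [-0.99658047, -0.02230938, -0.07955916,  0.53748307],
       [ 0.07912369,  0.01976777, -0.99666879,  1.10699543],
       [ 0.        ,  0.        ,  0.        ,  1.        ]])}
side {'fx': 621.6239631350439, 'fy': 621.6239631350439, 'cx': 329.48507090677174, 'cy': 247.98728758609738, 'extrinsics': array([[ 0.90947252, -0.41518022, -0.02202566, -0.47455224],
       [-0.3040473 , -0.62802825, -0.71633495,  0.2116924 ],
       [ 0.28357536,  0.65818379, -0.69740886,  1.53424245],
       [ 0.        ,  0.        ,  0.        ,  1.        ]])}
wrist {'fx': 371.64829954431775, 'fy': 371.64829954431775, 'cx': 320.66917365812316, 'cy': 236.2124338372982, 'hand_eye': array([[ 6.55736756e-04, -9.53566429e-01, -3.01182063e-01,
         7.69882792e-02],
       [ 9.99999779e-01,  6.57945358e-04,  9.41025677e-05,
         8.15602209e-04],
       [ 1.08428291e-04, -3.01182058e-01,  9.53566650e-01,
        -1.31446520e-01],
       [ 0.00000000e+00,  0.00000000e+00,  0.00000000e+00,
         1.00000000e+00]])}
```

View pics/top0.png

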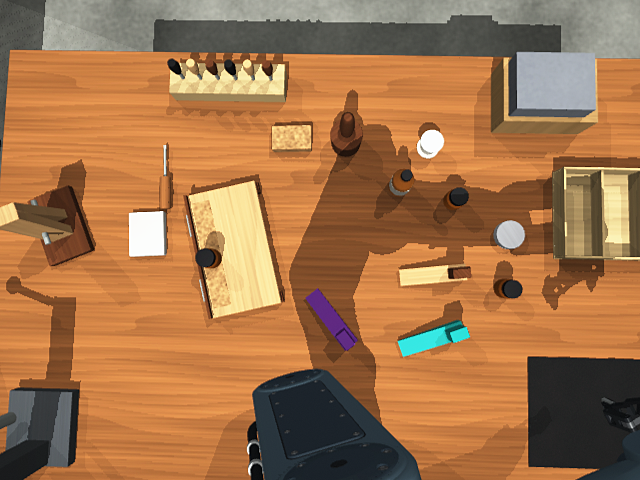

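View pics/side0.png

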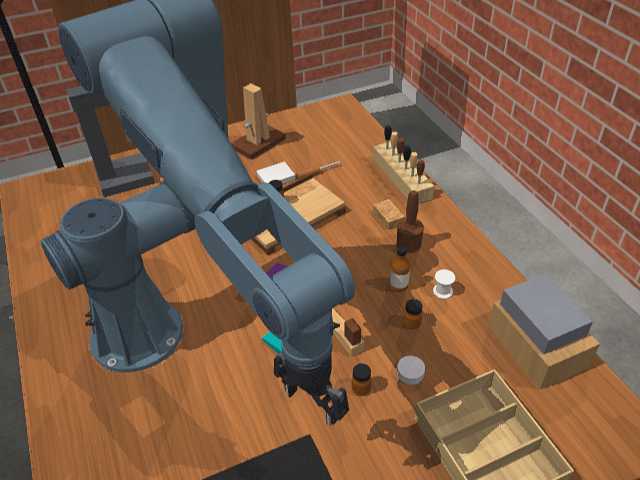

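View pics/wrist0.png

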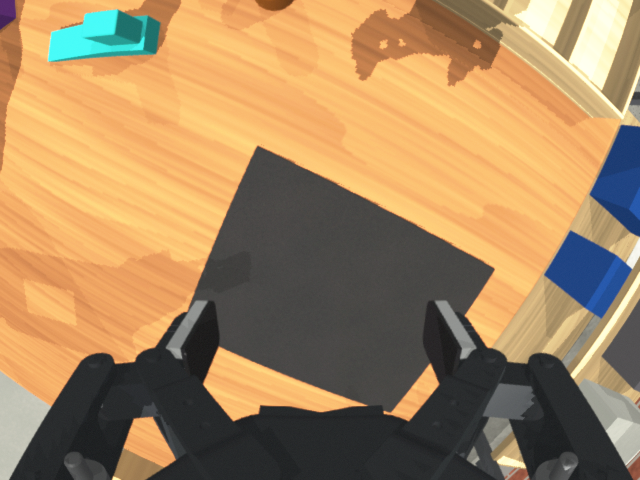

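```bash
cat > h.py <<'E'
import numpy as np, cv2
from scipy.spatial.transform import Rotation as R
from cell import r, vision
I={n:vision.camera_info(n) for n in('top','side','wrist')}
def obs(): 
    s=r.observe(); q=np.array(s['ee_rot']); return s, np.array(s['eef_pos']), R.from_quat([q[1],q[2],q[3],q[0]]).as_matrix()
def ray(n,u,v,pose=None):
    c=I[n]; a=np.array([(u-c['cx'])/c['fx'],(v-c['cy'])/c['fy']])
    if n=='wrist':
        t=np.hypot(*a); d=np.array([*(a/max(t,1e-9)*np.sin(t)),np.cos(t)])
        p,M=pose; H=c['hand_eye']; return p+M@H[:3,3], M@H[:3,:3]@d
    E=c['extrinsics']; d=E[:3,:3].T@np.array([*a,1]); return -E[:3,:3].T@E[:3,3], d/np.linalg.norm(d)
def atz(n,u,v,z,pose=None):
    o,d=ray(n,u,v,pose); return o+d*(z-o[2])/d[2]
def tri(*rays):
    A=sum(np.eye(3)-np.outer(d,d) for o,d in rays); b=sum((np.eye(3)-np.outer(d,d))@o for o,d in rays)
    x=np.linalg.solve(A,b); return x,[np.linalg.norm(np.cross(x-o,d)) for o,d in rays]
def proj(n,P,pose=None):
    P=np.asarray(P,float);c=I[n]
    if n=='wrist':
        p,M=pose;H=c['hand_eye']; q=H[:3,:3].T@(M.T@(P-p)-H[:3,3]); t=np.arctan2(np.hypot(q[0],q[1]),q[2]); k=q[:2]/np.hypot(q[0],q[1])*t
        return c['cx']+c['fx']*k[0],c['cy']+c['fy']*k[1]
    q=c['extrinsics'][:3,:3]@P+c['extrinsics'][:3,3]; return c['cx']+c['fx']*q[0]/q[2],c['cy']+c['fy']*q[1]/q[2]
def crop(src,box,k,out):
    x0,y0,x1,y1=box; im=cv2.imread(src)[y0:y1,x0:x1]; cv2.imwrite(out,cv2.resize(im,None,fx=k,fy=k,interpolation=cv2.INTER_CUBIC))
E
python3 - <<'E'
from h import *
crop('pics/top0.png',(170,160,370,360),3,'pics/c1.png') if 0 else None
crop('pics/top0.png',(165,165,365,315+10),4,'pics/c1.png')
crop('pics/top0.png',(370,150,540,310),4-0.3,'pics/c2.png')
crop('pics/side0.png',(230,150,470,400),2.4,'pics/c3.png')
E
```

```text
(no output)
```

View pics/c1.png

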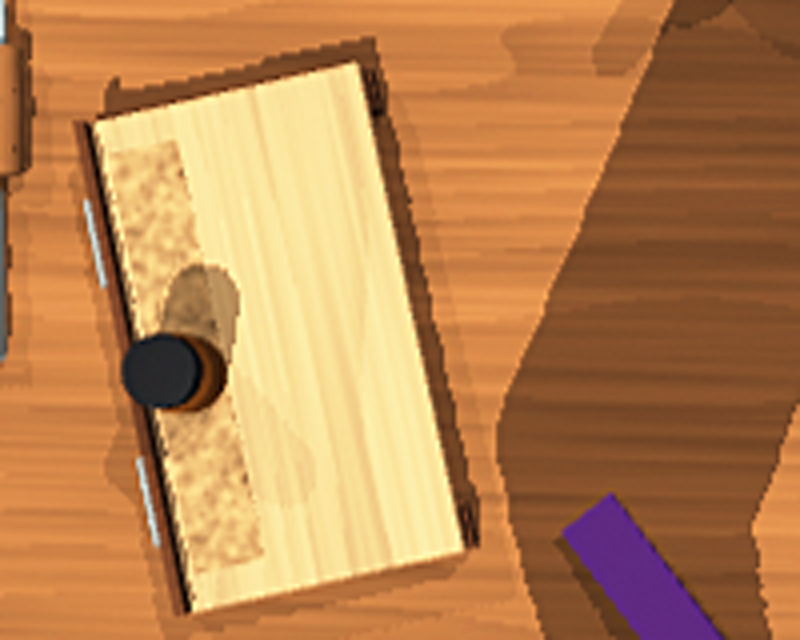

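View pics/c2.png

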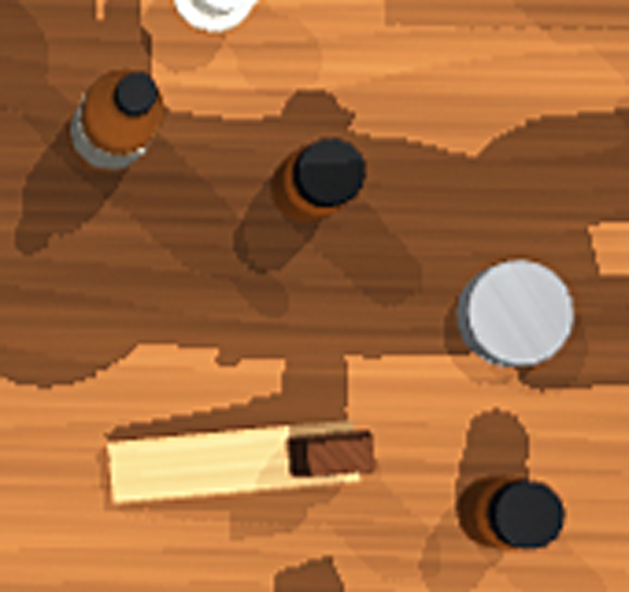

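View pics/c3.png

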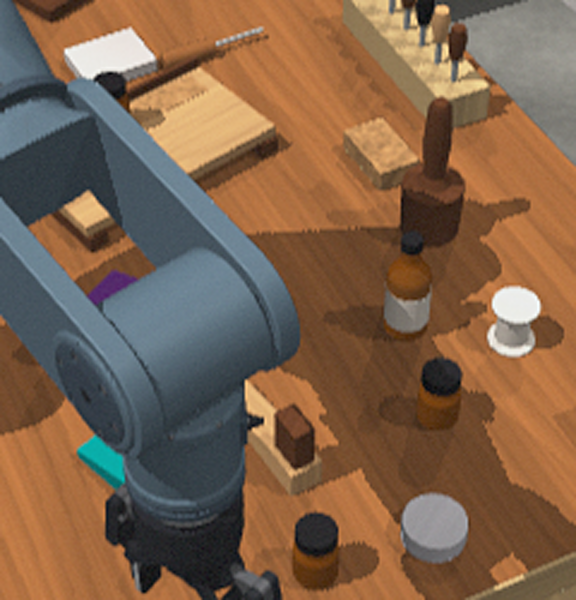

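Run:
```python
from h import *
np.set_printoptions(precision=4,suppress=True)
for n,t,s in [('ja',(459.2,196.8),(413.75,305.8)),('jb',(512.7,288.9),(362,370.4)),('jrow',(205.5,257.75),(275.8,184.6)),('grip',(462.2,272.4),(351.7,324.2)),('deckcorner',(255,180.5),(344.5,204))]:
    x,e=tri(ray('top',*t),ray('side',*s)); print(n,x,np.round(e,4), atz('top',*t,0.07))
D={}
for n,t in dict(f1=(255,180.5),f2=(282,302),r1=(188.75,195.25),r2=(212.5,318)).items(): D[n]=atz('top',*t,.037);print(n,D[n])
print(np.linalg.norm(D['f1']-D['f2']),np.linalg.norm(D['r1']-D['r2']),np.linalg.norm(D['f1']-D['r1']))
for a,b in(('f2','f1'),('r2','r1'),('f1','r1'),('f2','r2')):
  v=D[b]-D[a];print(np.degrees(np.arctan2(v[1],v[0])))
a,b=atz('top',399.2,268.9,.012),atz('top',400.5,286,.012);print('tip',a,b,(a+b)/2)
print('griptop',atz('top',462.2,272.4,.084))
```

```text
ja [ 0.627  -0.262   0.0653] [0.0005 0.0005] [ 0.6266 -0.261   0.07  ]
jb [ 0.4304 -0.3757  0.068 ] [0.0002 0.0002] [ 0.4306 -0.3751  0.07  ]
jrow [0.4812 0.2774 0.1018] [0.0004 0.0004] [0.4818 0.2858 0.07  ]
grip [ 0.4616 -0.2633  0.0857] [0.0015 0.0015] [ 0.4632 -0.2678  0.07  ]
deckcorner [0.66   0.1916 0.0283] [0.0014 0.0014] [0.6534 0.1842 0.07  ]
f1 [0.6597 0.1897 0.037 ]
f2 [0.389  0.1203 0.037 ]
r1 [0.6229 0.3385 0.037 ]
r2 [0.35   0.2732 0.037 ]
0.2794696139661716 0.2806044778515613 0.15324353907924942
14.384615108010067
13.465091817062113
103.87289047776429
104.28657474444641
tip [ 0.4686 -0.1406  0.012 ] [ 0.4301 -0.144   0.012 ] [ 0.4493 -0.1423  0.012 ]
griptop [ 0.463  -0.2643  0.084 ]
```

```bash
cat >> h.py <<'E'
def yaw(M): return np.degrees(np.arctan2(M[1,0],M[0,0]))
def plan(tgt,ty,n=None,start=None):
    s,p,M=obs(); y=yaw(M)
    if start is not None: p,y=np.array(start[:3]),start[3]
    d=np.array(tgt)-p; dt=-(((ty-y)+90)%180-90)/5
    if n is None: n=int(max(np.ceil(np.abs(d).max()/.05),np.ceil(abs(dt)),1))
    print('from',p.round(4),round(y,2),'tilt',np.degrees(np.arccos(-M[2,2])).round(2))
    for i in range(n):
        a=np.radians(y); X=np.array([np.cos(a),np.sin(a),0]);Y=np.array([np.sin(a),-np.cos(a),0])
        e=d/n; print({'x':round(e@X/.06,2),'y':round(e@Y/.06,2),'z':round(-e[2]/.06,2),'turn':round(dt/n,2)}); y-=dt/n*5
E
python3 -c "
from h import *
plan((.43,-.376,.15),14)
plan((.43,-.376,.037),14,start=(.43,-.376,.15,14))"
```

```text
from [ 0.2592 -0.5128  0.2416] 26.8 tilt 0.08
{'x': np.float64(0.89), 'y': np.float64(-0.19), 'z': np.float64(0.38), 'turn': np.float64(0.64)}
{'x': np.float64(0.88), 'y': np.float64(-0.24), 'z': np.float64(0.38), 'turn': np.float64(0.64)}
{'x': np.float64(0.87), 'y': np.float64(-0.29), 'z': np.float64(0.38), 'turn': np.float64(0.64)}
{'x': np.float64(0.85), 'y': np.float64(-0.33), 'z': np.float64(0.38), 'turn': np.float64(0.64)}
from [ 0.43  -0.376  0.15 ] 14 tilt 0.08
{'x': np.float64(0.0), 'y': np.float64(0.0), 'z': np.float64(0.63), 'turn': 0.0}
{'x': np.float64(0.0), 'y': np.float64(0.0), 'z': np.float64(0.63), 'turn': 0.0}
{'x': np.float64(0.0), 'y': np.float64(0.0), 'z': np.float64(0.63), 'turn': 0.0}
```

>>> jog_arm --rows '[{"x":0.89,"y":-0.19,"z":0.38,"turn":0.64,"gripper":1},{"x":0.88,"y":-0.24,"z":0.38,"turn":0.64,"gripper":1},{"x":0.87,"y":-0.29,"z":0.38,"turn":0.64,"gripper":1},{"x":0.85,"y":-0.33,"z":0.38,"turn":0.64,"gripper":1},{"gripper":1}]' --force 40

```text
validation failed for argument at $.ro...
```

Run:
```python
from h import *
s,p,M=obs(); print(s['time_s'],p,yaw(M))
im=vision.capture('wrist')[:,:,::-1].copy(); cv2.imwrite('pics/w1.png',im)
print('pred cap top',proj('wrist',(.4304,-.3757,.07),(p,M)), 'grip',proj('wrist',(.463,-.2643,.084),(p,M)),'ja',proj('wrist',(.627,-.262,.07),(p,M)))
```

```text
0.15 [ 0.25916342 -0.51281663  0.24156882] 26.80190756657646
pred cap top (np.float64(265.25144314258665), np.float64(-34.09906901516274)) grip (np.float64(171.3899450378051), np.float64(-100.64481610725113)) ja (np.float64(262.6114263109414), np.float64(-200.64751732647863))
```

View pics/w1.png

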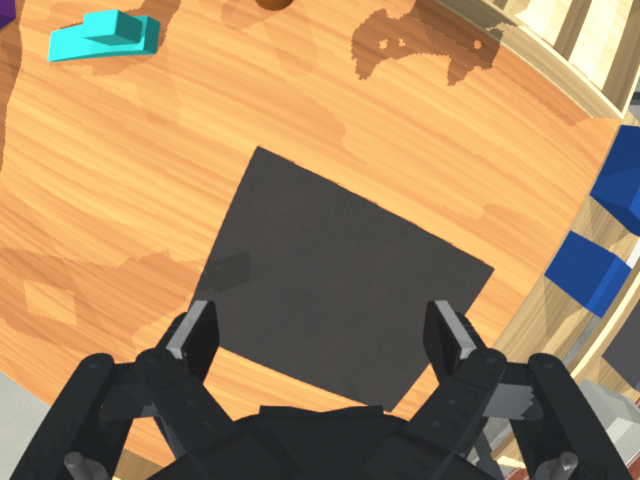

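>>> jog_arm --rows '[{"x":0.89,"y":-0.19,"z":0.38,"turn":0.64,"gripper":1},{"x":0.88,"y":-0.24,"z":0.38,"turn":0.64,"gripper":1},{"x":0.87,"y":-0.29,"z":0.38,"turn":0.64,"gripper":1},{"x":0.85,"y":-0.33,"z":0.38,"turn":0.64,"gripper":1},{"x":0,"y":0,"z":0,"turn":0,"gripper":1}]' --force 40

```text
time_s: 0.82
eef_pos: [0.4341, -0.3737, 0.1474]
ee_rot: [0.0, 0.993, 0.116, -0.0]
force: [-0.5, 0.2, 0.7]
finger_gap: 0.0853
```

```bash
cat > w.py <<'E'
from h import *
import sys
n=sys.argv[1]
s,p,M=obs(); print(s['time_s'],p.round(4),yaw(M).round(2),'gap',s['finger_gap'],'F',np.round(s['force'],1))
im=vision.capture('wrist')[:,:,::-1].copy(); cv2.imwrite(f'pics/{n}.png',im); np.savez(f'pics/{n}.npz',p=p,M=M)
E
python3 w.py w2
python3 - <<'E'
from h import *
z=np.load('pics/w2.npz');p,M=z['p'],z['M']
print('pred cap top',proj('wrist',(.4304,-.3757,.07),(p,M)), 'grip',proj('wrist',(.463,-.2643,.084),(p,M)),'ja',proj('wrist',(.627,-.262,.07),(p,M)))
E
```

```text
0.825 [ 0.4341 -0.3737  0.1474] 13.37 gap 0.08531089079866147 F [-0.5  0.2  0.7]
pred cap top (np.float64(321.0168400562777), np.float64(260.3302887356321)) grip (np.float64(143.62866800554715), np.float64(172.72079460445482)) ja (np.float64(212.81844250169536), np.float64(-84.75722289243589))
```

View pics/w2.png

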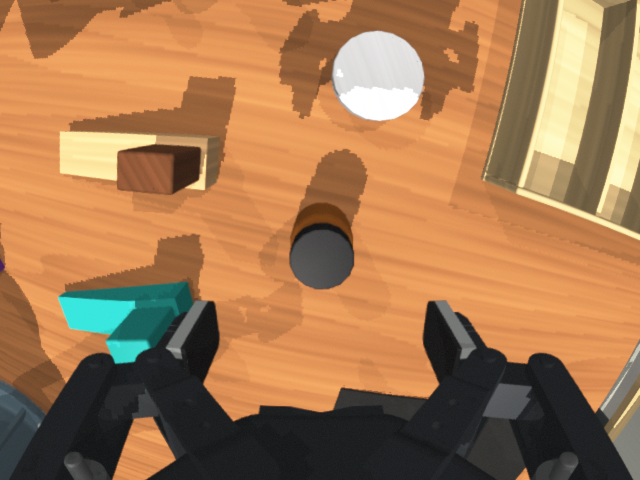

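```bash
python3 -c "
from h import *
plan((.4304,-.3757,.038),14)
"
```

```text
from [ 0.4334 -0.3756  0.1486] 13.32 tilt 0.16
{'x': np.float64(-0.02), 'y': np.float64(-0.0), 'z': np.float64(0.61), 'turn': np.float64(-0.05)}
{'x': np.float64(-0.02), 'y': np.float64(-0.0), 'z': np.float64(0.61), 'turn': np.float64(-0.05)}
{'x': np.float64(-0.02), 'y': np.float64(-0.0), 'z': np.float64(0.61), 'turn': np.float64(-0.05)}
```

>>> jog_arm --rows '[{"x":-0.02,"y":0,"z":0.61,"turn":-0.05,"gripper":1},{"x":-0.02,"y":0,"z":0.61,"turn":-0.05,"gripper":1},{"x":-0.02,"y":0,"z":0.6,"turn":-0.05,"gripper":1},{"x":0,"y":0,"z":0,"turn":0,"gripper":0},{"x":0,"y":0,"z":0,"turn":0,"gripper":0}]' --force 40

```text
time_s: 1.5
eef_pos: [0.429, -0.3846, 0.0423]
ee_rot: [0.006, 0.993, 0.121, 0.001]
force: [-0.6, 2.3, 1.5]
finger_gap: 0.0514
```

>>> jog_arm --rows '[{"x":0,"y":0,"z":0,"turn":0,"gripper":0},{"x":0,"y":0,"z":0,"turn":0,"gripper":0}]'

```text
time_s: 1.75
eef_pos: [0.4299, -0.3866, 0.0453]
ee_rot: [0.008, 0.993, 0.121, 0.003]
force: [0.0, -0.1, -1.9]
finger_gap: 0.0417
```

```bash
python3 w.py w3
python3 - <<'E'
from h import *
im=vision.capture('side')[:,:,::-1]; cv2.imwrite('pics/s3.png',im); crop('pics/s3.png',(250,250,450,400),4,'pics/s3c.png')
print(obs()[1])
E
```

```text
1.75 [ 0.4299 -0.3866  0.0453] 13.88 gap 0.04168360395488974 F [ 0.  -0.1 -1.9]
[ 0.42984443 -0.38632015  0.04500037]
```

View pics/w3.png

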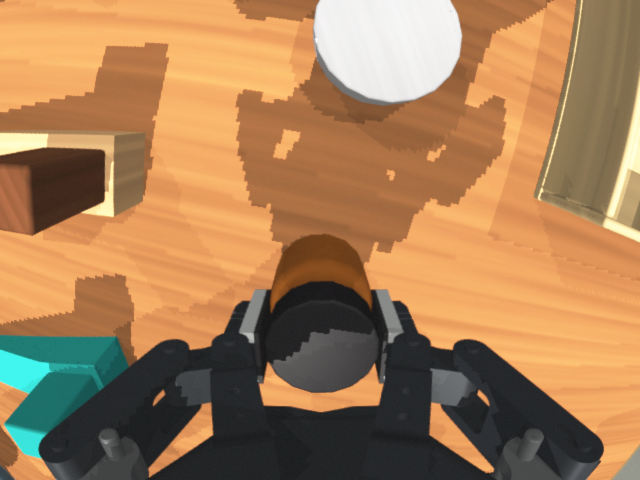

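View pics/s3c.png

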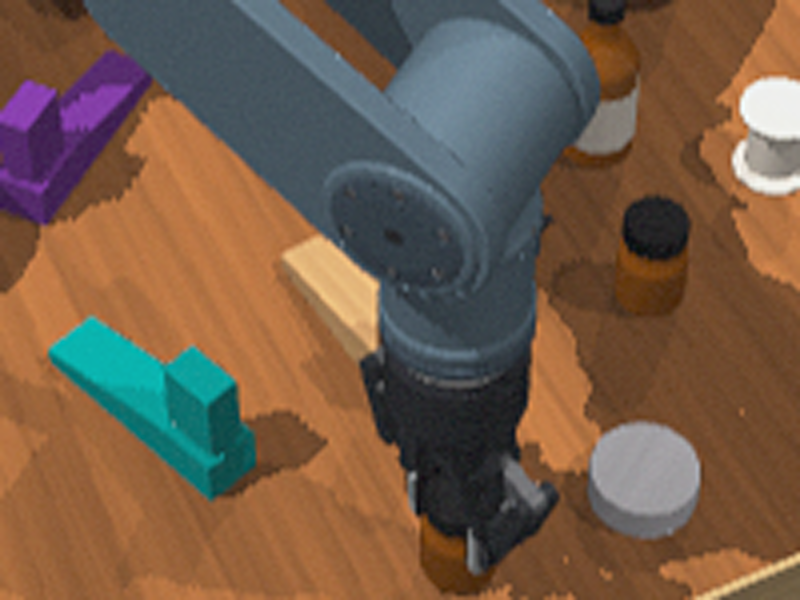

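```bash
python3 -c "
from h import *
plan((.43,-.386,.225),14)
plan((.5375,.2914,.245),14,14,start=(.43,-.386,.225,14))
"
```

```text
from [ 0.4298 -0.3863  0.045 ] 13.89 tilt 0.92
{'x': np.float64(0.0), 'y': np.float64(-0.0), 'z': np.float64(-0.75), 'turn': np.float64(-0.01)}
{'x': np.float64(0.0), 'y': np.float64(-0.0), 'z': np.float64(-0.75), 'turn': np.float64(-0.01)}
{'x': np.float64(0.0), 'y': np.float64(-0.0), 'z': np.float64(-0.75), 'turn': np.float64(-0.01)}
{'x': np.float64(0.0), 'y': np.float64(-0.0), 'z': np.float64(-0.75), 'turn': np.float64(-0.01)}
from [ 0.43  -0.386  0.225] 14 tilt 0.92
{'x': np.float64(0.32), 'y': np.float64(-0.75), 'z': np.float64(-0.02), 'turn': 0.0}
{'x': np.float64(0.32), 'y': np.float64(-0.75), 'z': np.float64(-0.02), 'turn': 0.0}
{'x': np.float64(0.32), 'y': np.float64(-0.75), 'z': np.float64(-0.02), 'turn': 0.0}
{'x': np.float64(0.32), 'y': np.float64(-0.75), 'z': np.float64(-0.02), 'turn': 0.0}
{'x': np.float64(0.32), 'y': np.float64(-0.75), 'z': np.float64(-0.02), 'turn': 0.0}
{'x': np.float64(0.32), 'y': np.float64(-0.75), 'z': np.float64(-0.02), 'turn': 0.0}
{'x': np.float64(0.32), 'y': np.float64(-0.75), 'z': np.float64(-0.02), 'turn': 0.0}
{'x': np.float64(0.32), 'y': np.float64(-0.75), 'z': np.float64(-0.02), 'turn': 0.0}
{'x': np.float64(0.32), 'y': np.float64(-0.75), 'z': np.float64(-0.02), 'turn': 0.0}
{'x': np.float64(0.32), 'y': np.float64(-0.75), 'z': np.float64(-0.02), 'turn': 0.0}
{'x': np.float64(0.32), 'y': np.float64(-0.75), 'z': np.float64(-0.02), 'turn': 0.0}
{'x': np.float64(0.32), 'y': np.float64(-0.75), 'z': np.float64(-0.02), 'turn': 0.0}
{'x': np.float64(0.32), 'y': np.float64(-0.75), 'z': np.float64(-0.02), 'turn': 0.0}
{'x': np.float64(0.32), 'y': np.float64(-0.75), 'z': np.float64(-0.02), 'turn': 0.0}
```

>>> jog_arm --rows '[{"x":0,"y":0,"z":-0.4,"turn":0,"gripper":0},{"x":0,"y":0,"z":-0.75,"turn":0,"gripper":0},{"x":0,"y":0,"z":-0.75,"turn":0,"gripper":0},{"x":0,"y":0,"z":-0.75,"turn":0,"gripper":0},{"x":0.16,"y":-0.4,"z":-0.5,"turn":0,"gripper":0}]'

```text
time_s: 2.48
eef_pos: [0.4309, -0.3571, 0.2369]
ee_rot: [0.006, 0.993, 0.12, 0.001]
force: [0.0, 0.7, -2.1]
finger_gap: 0.0415
```

>>> jog_arm --rows '[{"x":0.32,"y":-0.75,"z":0,"turn":0,"gripper":0},{"x":0.32,"y":-0.75,"z":0,"turn":0,"gripper":0},{"x":0.32,"y":-0.75,"z":0,"turn":0,"gripper":0},{"x":0.32,"y":-0.75,"z":0,"turn":0,"gripper":0},{"x":0.32,"y":-0.75,"z":0,"turn":0,"gripper":0}]'

```text
time_s: 3.1
eef_pos: [0.4726, -0.112, 0.239]
ee_rot: [0.01, 0.993, 0.118, 0.005]
force: [0.8, 0.1, -1.6]
finger_gap: 0.0417
```

>>> jog_arm --rows '[{"x":0.32,"y":-0.75,"z":0,"turn":0,"gripper":0},{"x":0.32,"y":-0.75,"z":0,"turn":0,"gripper":0},{"x":0.32,"y":-0.75,"z":0,"turn":0,"gripper":0},{"x":0.32,"y":-0.75,"z":0,"turn":0,"gripper":0},{"x":0.32,"y":-0.75,"z":0,"turn":0,"gripper":0}]'

```text
time_s: 3.72
eef_pos: [0.5134, 0.1378, 0.2366]
ee_rot: [0.011, 0.993, 0.119, 0.007]
force: [-0.2, -0.3, -1.4]
finger_gap: 0.0417
```

```bash
python3 -c "
from h import *
plan((.5375,.2914,.22),14)
"
```

```text
from [0.5134 0.1378 0.2366] 13.65 tilt 1.56
{'x': np.float64(0.25), 'y': np.float64(-0.6), 'z': np.float64(0.07), 'turn': np.float64(-0.02)}
{'x': np.float64(0.25), 'y': np.float64(-0.6), 'z': np.float64(0.07), 'turn': np.float64(-0.02)}
{'x': np.float64(0.25), 'y': np.float64(-0.6), 'z': np.float64(0.07), 'turn': np.float64(-0.02)}
{'x': np.float64(0.25), 'y': np.float64(-0.6), 'z': np.float64(0.07), 'turn': np.float64(-0.02)}
```

>>> jog_arm --rows '[{"x":0.25,"y":-0.6,"z":0.07,"turn":0,"gripper":0},{"x":0.25,"y":-0.6,"z":0.07,"turn":-0.05,"gripper":0},{"x":0.25,"y":-0.6,"z":0.07,"turn":-0.05,"gripper":0},{"x":0.25,"y":-0.6,"z":0.07,"turn":0,"gripper":0},{"x":0,"y":0,"z":0,"turn":0,"gripper":0}]'

```text
time_s: 4.35
eef_pos: [0.5369, 0.3009, 0.217]
ee_rot: [0.011, 0.992, 0.126, 0.009]
force: [-0.4, -0.1, -1.8]
finger_gap: 0.0416
```

```bash
python3 w.py w4
python3 - <<'E'
from h import *
for n in('side','top'): cv2.imwrite(f'pics/{n}4.png',vision.capture(n)[:,:,::-1])
crop('pics/side4.png',(200,100,400,250),4,'pics/s4c.png')
plan((.5375,.2914,.1),14)
E
```

```text
4.35 [0.5369 0.3009 0.217 ] 14.52 gap 0.041591458718205666 F [-0.4 -0.1 -1.8]
from [0.5373 0.298  0.2176] 14.34 tilt 1.69
{'x': np.float64(-0.01), 'y': np.float64(0.04), 'z': np.float64(0.65), 'turn': np.float64(0.02)}
{'x': np.float64(-0.01), 'y': np.float64(0.04), 'z': np.float64(0.65), 'turn': np.float64(0.02)}
{'x': np.float64(-0.01), 'y': np.float64(0.04), 'z': np.float64(0.65), 'turn': np.float64(0.02)}
```

View pics/w4.png

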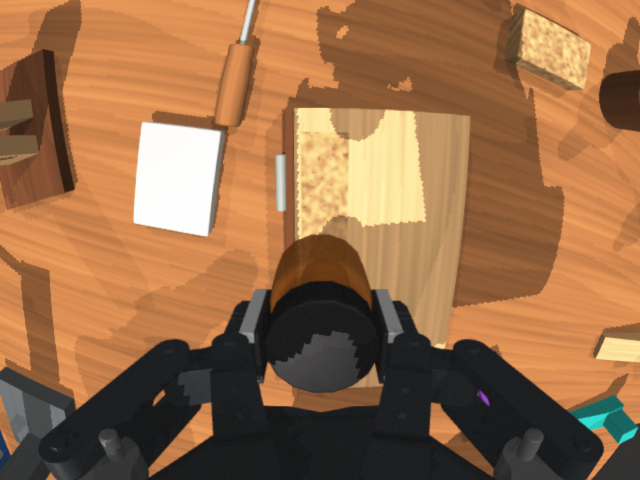

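View pics/s4c.png

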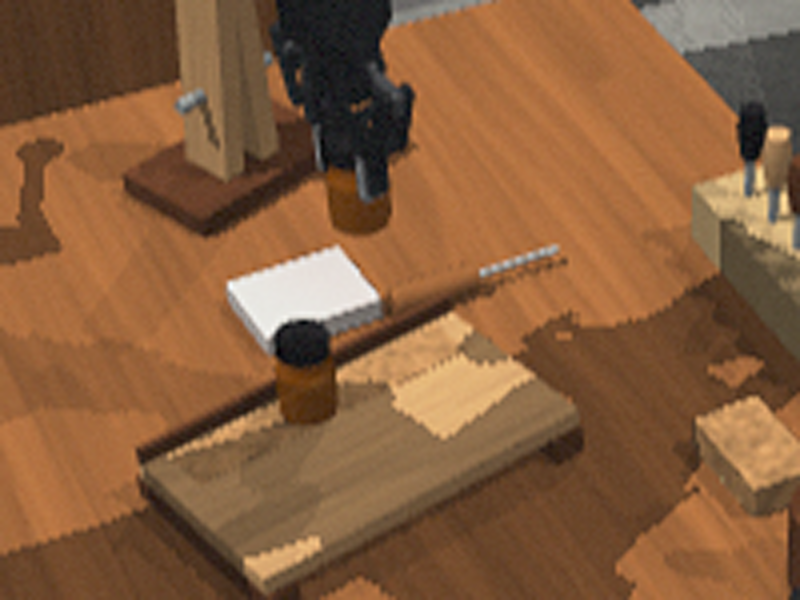

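```bash
python3 - <<'E'
from h import *
z=np.load('pics/w4.npz');P=(z['p'],z['M']); print(z['M'].round(3))
for q in[(.6597,.1897,.037),(.6229,.3385,.037),(.389,.1203,.037)]:
  s=proj('side',q); print(np.round([(s[0]-200)*4,(s[1]-100)*4]),np.round(proj('wrist',q,P)))
E
crop() { :; }; python3 -c "
from h import *
crop('pics/w4.png',(260,90,500,240),3.3,'pics/w4c.png')"
```

```text
[[ 0.968  0.25   0.02 ]
 [ 0.251 -0.968 -0.02 ]
 [ 0.014  0.025 -1.   ]]
[581. 408.] [472. 116.]
[454. 309.] [296. 107.]
[267. 579.] [439. 381.]
```

View pics/w4c.png

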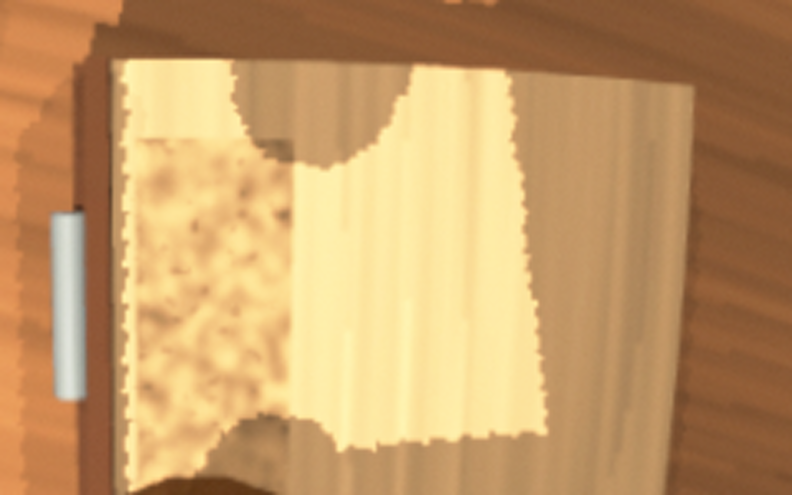

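>>> jog_arm --rows '[{"x":-0.01,"y":0.04,"z":0.65,"turn":0,"gripper":0},{"x":-0.01,"y":0.04,"z":0.65,"turn":0,"gripper":0},{"x":-0.01,"y":0.04,"z":0.65,"turn":0,"gripper":0},{"x":0,"y":0,"z":0,"turn":0,"gripper":0}]'

```text
time_s: 5.0
eef_pos: [0.542, 0.2834, 0.1013]
ee_rot: [0.012, 0.992, 0.122, 0.011]
force: [-0.2, 0.4, -1.4]
finger_gap: 0.0416
```

Run:
```python
from h import *
plan((.5375,.2914,.085),14)
```

```text
from [0.542  0.2834 0.1013] 14.03 tilt 1.87
{'x': np.float64(-0.04), 'y': np.float64(-0.15), 'z': np.float64(0.27), 'turn': np.float64(0.01)}
```

>>> jog_arm --rows '[{"x":-0.06,"y":-0.15,"z":0.12,"turn":0,"gripper":0},{"x":0,"y":0,"z":0.12,"turn":0,"gripper":0},{"x":0,"y":0,"z":0,"turn":0,"gripper":0}]'

```text
time_s: 5.38
eef_pos: [0.5394, 0.2917, 0.0908]
ee_rot: [0.011, 0.992, 0.121, 0.015]
force: [0.2, 0.4, -2.2]
finger_gap: 0.0411
```

```bash
python3 w.py w5
python3 - <<'E'
from h import *
for n in('side','top'): cv2.imwrite(f'pics/{n}5.png',vision.capture(n)[:,:,::-1])
crop('pics/side5.png',(200,100,400,250),4,'pics/s5c.png')
plan((.5365,.2920,.082),14)
E
```

```text
5.375 [0.5394 0.2917 0.0908] 13.96 gap 0.041123740989907634 F [ 0.2  0.4 -2.2]
from [0.5396 0.2918 0.0911] 13.95 tilt 2.14
{'x': np.float64(-0.05), 'y': np.float64(-0.02), 'z': np.float64(0.15), 'turn': np.float64(-0.01)}
```

View pics/s5c.png

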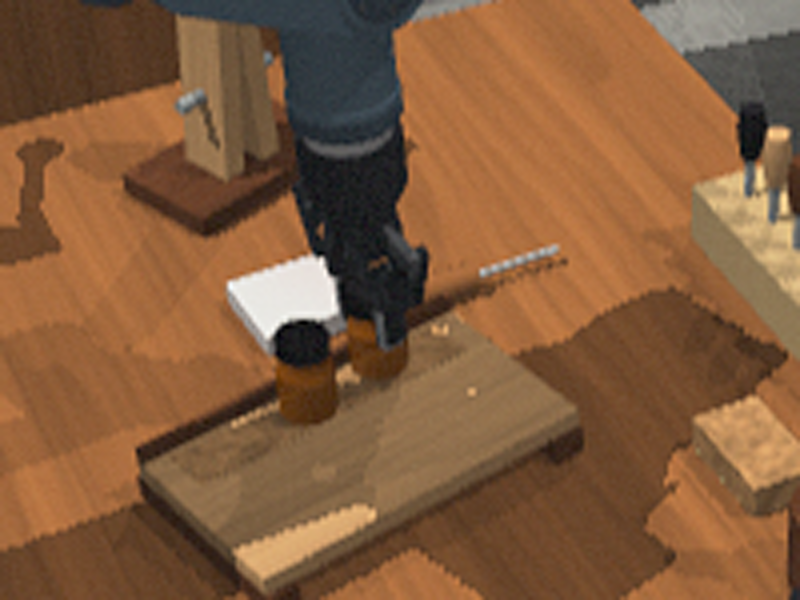

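View pics/w5.png

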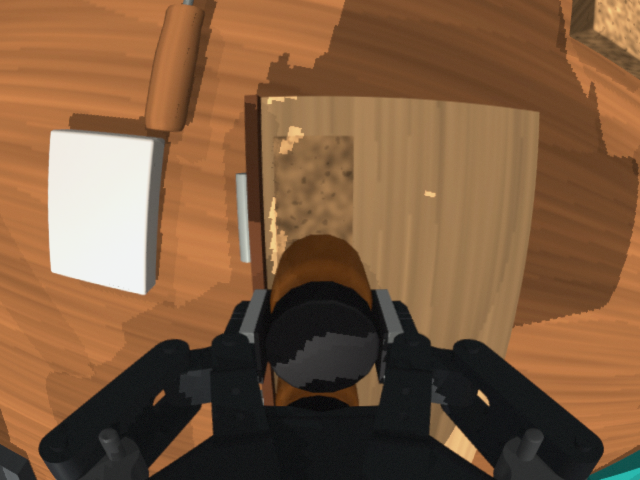

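>>> jog_arm --rows '[{"x":-0.04,"y":-0.01,"z":0.1,"turn":0,"gripper":0},{"x":0,"y":0,"z":0.05,"turn":0,"gripper":0},{"x":0,"y":0,"z":0,"turn":0,"gripper":0}]'

```text
time_s: 5.9
eef_pos: [0.5375, 0.2917, 0.0819]
ee_rot: [0.011, 0.992, 0.121, 0.015]
force: [0.4, -0.2, -1.5]
finger_gap: 0.0411
```

>>> jog_arm --rows '[{"x":0,"y":0,"z":0.03,"turn":0,"gripper":0},{"x":0,"y":0,"z":0,"turn":0,"gripper":0}]'

```text
time_s: 6.15
eef_pos: [0.538, 0.2918, 0.0803]
ee_rot: [0.011, 0.992, 0.121, 0.016]
force: [-0.5, -0.5, -1.2]
finger_gap: 0.0411
```

>>> jog_arm --rows '[{"x":0,"y":0,"z":0.03,"turn":0,"gripper":0},{"x":0,"y":0,"z":0,"turn":0,"gripper":0}]'

```text
time_s: 6.4
eef_pos: [0.5391, 0.292, 0.0803]
ee_rot: [0.011, 0.992, 0.121, 0.017]
force: [-0.1, -0.1, -0.6]
finger_gap: 0.0411
```

>>> jog_arm --rows '[{"x":0,"y":0,"z":0,"turn":0,"gripper":0.6},{"x":0,"y":0,"z":0,"turn":0,"gripper":0.8},{"x":0,"y":0,"z":0,"turn":0,"gripper":1}]'

```text
time_s: 6.78
eef_pos: [0.5393, 0.292, 0.0802]
ee_rot: [0.011, 0.992, 0.121, 0.017]
force: [0.9, 0.3, 0.6]
finger_gap: 0.0836
```

```bash
python3 w.py w6
python3 - <<'E'
from h import *
for n in('side','top'): cv2.imwrite(f'pics/{n}6.png',vision.capture(n)[:,:,::-1])
crop('pics/side6.png',(200,100,400,250),4,'pics/s6c.png')
E
```

```text
6.775 [0.5393 0.292  0.0802] 13.96 gap 0.08359505160895055 F [0.9 0.3 0.6]
```

View pics/s6c.png

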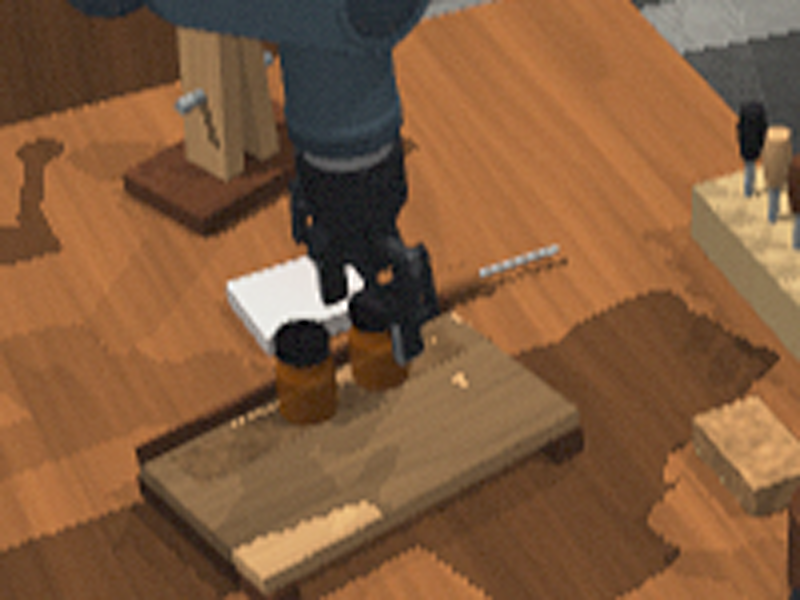

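View pics/w6.png

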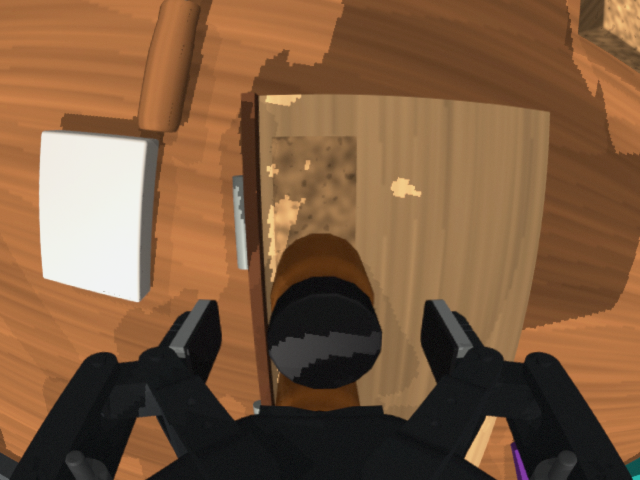

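>>> jog_arm --rows '[{"x":0,"y":0,"z":-0.6,"turn":0,"gripper":1},{"x":0,"y":0,"z":-0.8,"turn":0,"gripper":1},{"x":0,"y":0,"z":-0.8,"turn":0,"gripper":1},{"x":0,"y":0.3,"z":-0.5,"turn":0,"gripper":1}]'

```text
time_s: 7.42
eef_pos: [0.5352, 0.2772, 0.243]
ee_rot: [0.012, 0.992, 0.122, 0.013]
force: [0.8, 0.3, -0.4]
finger_gap: 0.0853
```

```bash
python3 w.py w7
python3 - <<'E'
from h import *
for n in('side','top'): cv2.imwrite(f'pics/{n}7.png',vision.capture(n)[:,:,::-1])
crop('pics/side7.png',(200,100,400,250),4,'pics/s7c.png')
plan((.627,-.262,.2),14,11)
E
```

```text
7.425 [0.5352 0.2772 0.243 ] 14.03 gap 0.08529370336214108 F [ 0.8  0.3 -0.4]
from [0.5361 0.2762 0.2424] 13.88 tilt 2.06
{'x': np.float64(-0.06), 'y': np.float64(0.82), 'z': np.float64(0.06), 'turn': np.float64(-0.0)}
{'x': np.float64(-0.06), 'y': np.float64(0.82), 'z': np.float64(0.06), 'turn': np.float64(-0.0)}
{'x': np.float64(-0.06), 'y': np.float64(0.82), 'z': np.float64(0.06), 'turn': np.float64(-0.0)}
{'x': np.float64(-0.06), 'y': np.float64(0.82), 'z': np.float64(0.06), 'turn': np.float64(-0.0)}
{'x': np.float64(-0.06), 'y': np.float64(0.82), 'z': np.float64(0.06), 'turn': np.float64(-0.0)}
{'x': np.float64(-0.06), 'y': np.float64(0.82), 'z': np.float64(0.06), 'turn': np.float64(-0.0)}
{'x': np.float64(-0.06), 'y': np.float64(0.82), 'z': np.float64(0.06), 'turn': np.float64(-0.0)}
{'x': np.float64(-0.06), 'y': np.float64(0.82), 'z': np.float64(0.06), 'turn': np.float64(-0.0)}
{'x': np.float64(-0.06), 'y': np.float64(0.82), 'z': np.float64(0.06), 'turn': np.float64(-0.0)}
{'x': np.float64(-0.06), 'y': np.float64(0.82), 'z': np.float64(0.06), 'turn': np.float64(-0.0)}
{'x': np.float64(-0.06), 'y': np.float64(0.82), 'z': np.float64(0.06), 'turn': np.float64(-0.0)}
```

View pics/w7.png

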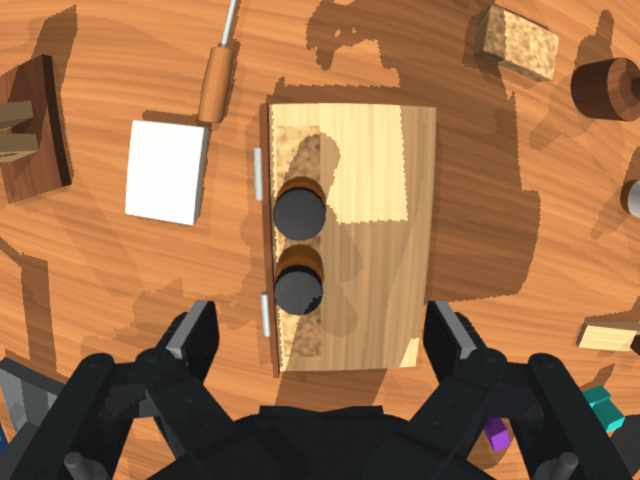

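View pics/s7c.png

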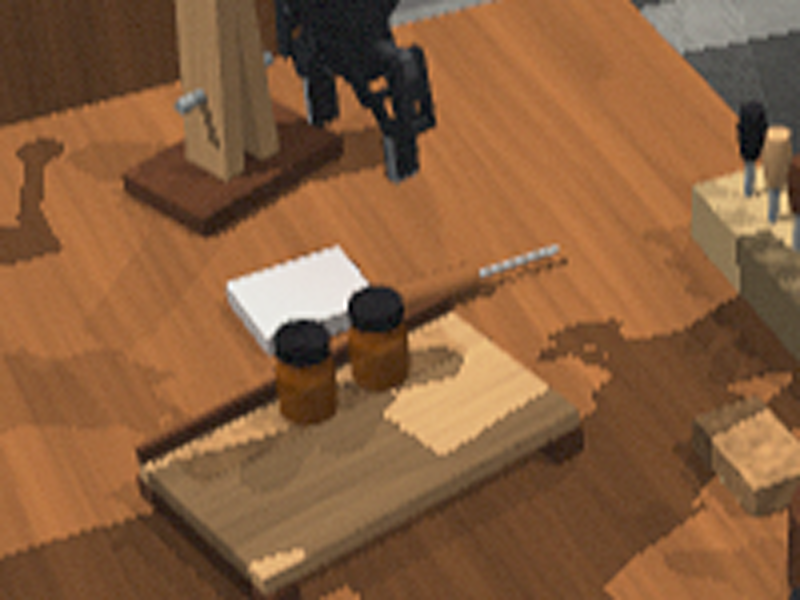

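```bash
cat >> h.py <<'E'
XR=np.array([np.cos(np.radians(104)),np.sin(np.radians(104))]);YR=np.array([-XR[1],XR[0]]); FEN=np.array([.4865,.3059]); FRONT=np.array([.5244,.155])
def rk(P,o=FEN): d=np.asarray(P)[:2]-o; return np.round([d@XR*1e3,d@YR*1e3],1)
E
python3 - <<'E'
from h import *
z=np.load('pics/w7.npz');P=(z['p'],z['M'])
for w,s in(((300,215),(377,303)),((299,290),(302,337))):
  a=atz('wrist',*w,.107,P); t,e=tri(ray('wrist',*w,P),ray('side',200+s[0]/4,100+s[1]/4)); print(a,rk(a),t,rk(t),e)
for q in[(.6229,.3385,.037),(.35,.2732,.037)]:print(proj('wrist',q,P))
E
```

```text
[0.5445333  0.29085221 0.107     ] [-28.6 -52.7] [0.54394415 0.29061219 0.10320135] [-28.7 -52. ] [np.float64(0.00031315125225520334), np.float64(0.0003131512522552949)]
[0.48509216 0.27788474 0.107     ] [-26.8   8.1] [0.48193229 0.27798281 0.10199656] [-26.   11.2] [np.float64(0.0009587046032744725), np.float64(0.000958704603274432)]
(np.float64(271.2456766619625), np.float64(103.48601962092249))
(np.float64(278.46301687406174), np.float64(370.50981390802815))
```

>>> jog_arm --rows '[{"x":-0.06,"y":0.82,"z":0,"turn":0,"gripper":1},{"x":-0.06,"y":0.82,"z":0,"turn":0,"gripper":1},{"x":-0.06,"y":0.82,"z":0.06,"turn":0,"gripper":1},{"x":-0.06,"y":0.82,"z":0.06,"turn":0,"gripper":1},{"x":-0.06,"y":0.82,"z":0,"turn":0,"gripper":1}]'

```text
time_s: 8.2
eef_pos: [0.5743, 0.0316, 0.2314]
ee_rot: [0.01, 0.992, 0.124, 0.008]
force: [-0.1, 0.7, 0.0]
finger_gap: 0.0857
```

>>> jog_arm --rows '[{"x":-0.06,"y":0.82,"z":0,"turn":0,"gripper":1},{"x":-0.06,"y":0.82,"z":0,"turn":0,"gripper":1},{"x":-0.06,"y":0.82,"z":0,"turn":0,"gripper":1},{"x":-0.06,"y":0.82,"z":0,"turn":0,"gripper":1},{"x":-0.06,"y":0.6,"z":0,"turn":0,"gripper":1}]'

```text
time_s: 8.82
eef_pos: [0.611, -0.2036, 0.2243]
ee_rot: [0.005, 0.992, 0.124, 0.001]
force: [0.3, 0.4, 0.4]
finger_gap: 0.0853
```

```bash
python3 -c "
from h import *
plan((.627,-.262,.2),14)
"
```

```text
from [ 0.611  -0.2036  0.2243] 14.25 tilt 0.65
{'x': np.float64(0.01), 'y': np.float64(0.5), 'z': np.float64(0.2), 'turn': np.float64(0.02)}
{'x': np.float64(0.01), 'y': np.float64(0.5), 'z': np.float64(0.2), 'turn': np.float64(0.02)}
```

>>> jog_arm --rows '[{"x":0.01,"y":0.5,"z":0.4,"turn":0,"gripper":1},{"x":0.01,"y":0.5,"z":0.4,"turn":0,"gripper":1},{"x":0,"y":0,"z":0.4,"turn":0,"gripper":1},{"x":0,"y":0,"z":0,"turn":0,"gripper":1}]'

```text
time_s: 9.32
eef_pos: [0.6244, -0.2646, 0.1418]
ee_rot: [0.002, 0.993, 0.122, -0.003]
force: [0.8, 0.3, -0.2]
finger_gap: 0.0853
```

```bash
python3 w.py w8
python3 - <<'E'
from h import *
z=np.load('pics/w8.npz');p,M=z['p'],z['M']
print('ja',proj('wrist',(.627,-.262,.07),(p,M)))
plan((.627,-.262,.038),14)
E
```

```text
9.325 [ 0.6244 -0.2646  0.1418] 13.99 gap 0.0853402926966429 F [ 0.8  0.3 -0.2]
ja (np.float64(315.6777881083847), np.float64(251.5463697258486))
from [ 0.6252 -0.2651  0.1434] 14.0 tilt 0.38
{'x': np.float64(0.01), 'y': np.float64(-0.01), 'z': np.float64(0.59), 'turn': np.float64(-0.0)}
{'x': np.float64(0.01), 'y': np.float64(-0.01), 'z': np.float64(0.59), 'turn': np.float64(-0.0)}
{'x': np.float64(0.01), 'y': np.float64(-0.01), 'z': np.float64(0.59), 'turn': np.float64(-0.0)}
```

View pics/w8.png

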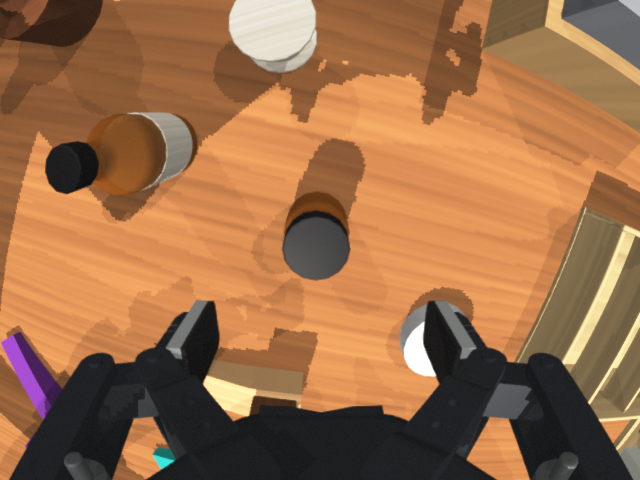

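Run:
```python
from h import *
z=np.load('pics/w8.npz');p,M=z['p'],z['M']
print(atz('wrist',317,245,.07,(p,M)),tri(ray('wrist',317,245,(p,M)),ray('top',459.2,196.8)),'tin',atz('top',510,234,.024))
plan((.6295,-.262,.038),14)
```

```text
[ 0.63109992 -0.26178142  0.07      ] (array([ 0.62811136, -0.26274157,  0.06159159]), [np.float64(0.0003308917208685062), np.float64(0.00033089172086845937)]) tin [ 0.55235109 -0.38601169  0.024     ]
from [ 0.6252 -0.2651  0.1434] 14.0 tilt 0.38
{'x': np.float64(0.03), 'y': np.float64(-0.01), 'z': np.float64(0.59), 'turn': np.float64(-0.0)}
{'x': np.float64(0.03), 'y': np.float64(-0.01), 'z': np.float64(0.59), 'turn': np.float64(-0.0)}
{'x': np.float64(0.03), 'y': np.float64(-0.01), 'z': np.float64(0.59), 'turn': np.float64(-0.0)}
```

>>> jog_arm --rows '[{"x":0.03,"y":-0.01,"z":0.59,"turn":0,"gripper":1},{"x":0.03,"y":-0.01,"z":0.59,"turn":0,"gripper":1},{"x":0.02,"y":-0.01,"z":0.57,"turn":0,"gripper":1},{"x":0,"y":0,"z":0,"turn":0,"gripper":1},{"x":0,"y":0,"z":0,"turn":0,"gripper":1}]'

```text
time_s: 10.0
eef_pos: [0.6341, -0.2623, 0.0433]
ee_rot: [0.006, 0.992, 0.123, 0.002]
force: [-0.0, 0.2, 1.2]
finger_gap: 0.0858
```

```bash
python3 w.py w9
python3 - <<'E'
from h import *
plan((.6295,-.262,.038),14)
E
```

```text
10.0 [ 0.6341 -0.2623  0.0433] 14.18 gap 0.08584060334455719 F [-0.   0.2  1.2]
from [ 0.6339 -0.2621  0.0431] 14.18 tilt 0.68
{'x': np.float64(-0.07), 'y': np.float64(-0.02), 'z': np.float64(0.09), 'turn': np.float64(0.04)}
```

View pics/w9.png

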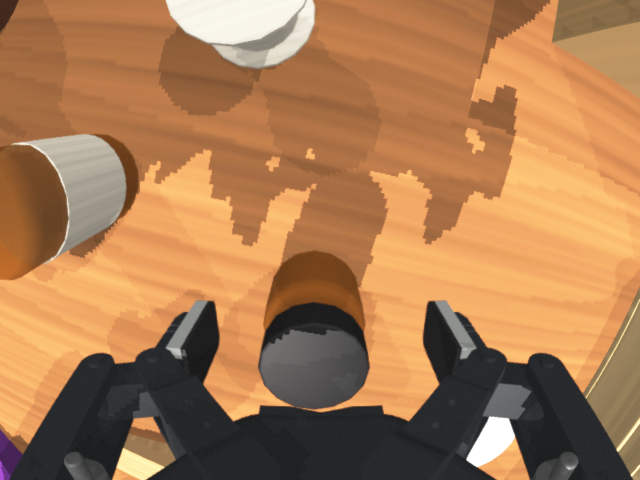

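Run:
```python
from h import *
z=np.load('pics/w9.npz');p,M=z['p'],z['M']
print(atz('wrist',314,365,.07,(p,M)))
z=np.load('pics/w3.npz');p,M=z['p'],z['M']
print(p,atz('wrist',322,345,.07,(p,M)))
```

```text
[ 0.63084406 -0.26124235  0.07      ]
[ 0.42991053 -0.38656441  0.04533466] [ 0.43422656 -0.38639309  0.07      ]
```

Jar axis at x≈0.631; I correct by −3 mm in x and lower a little, then grip.

>>> jog_arm --rows '[{"x":-0.06,"y":-0.02,"z":0.06,"turn":0,"gripper":1},{"x":0,"y":0,"z":0,"turn":0,"gripper":0.5},{"x":0,"y":0,"z":0,"turn":0,"gripper":0},{"x":0,"y":0,"z":0,"turn":0,"gripper":0},{"x":0,"y":0,"z":0,"turn":0,"gripper":0}]' --force 40

```text
time_s: 10.68
eef_pos: [0.632, -0.2631, 0.0441]
ee_rot: [0.008, 0.992, 0.123, 0.004]
force: [-0.2, 0.1, -1.0]
finger_gap: 0.041
```

```bash
python3 w.py w10
python3 - <<'E'
from h import *
z=np.load('pics/w10.npz');p,M=z['p'],z['M'];print(M.round(3))
row=np.array([.4825,.2778]); t=row+.058*YR; print(t,rk(t))
plan((t[0],t[1],.24),14,12)
E
```

```text
10.675 [ 0.632  -0.2631  0.0441] 14.18 gap 0.04100815692589791 F [-0.2  0.1 -1. ]
[[ 0.97   0.245  0.011]
 [ 0.245 -0.969 -0.014]
 [ 0.007  0.016 -1.   ]]
[0.42622285 0.26376853] [-26.3  68.7]
from [ 0.632  -0.2631  0.0441] 14.18 tilt 1.01
{'x': np.float64(-0.1), 'y': np.float64(-0.78), 'z': np.float64(-0.27), 'turn': np.float64(0.0)}
{'x': np.float64(-0.1), 'y': np.float64(-0.78), 'z': np.float64(-0.27), 'turn': np.float64(0.0)}
{'x': np.float64(-0.1), 'y': np.float64(-0.78), 'z': np.float64(-0.27), 'turn': np.float64(0.0)}
{'x': np.float64(-0.1), 'y': np.float64(-0.78), 'z': np.float64(-0.27), 'turn': np.float64(0.0)}
{'x': np.float64(-0.1), 'y': np.float64(-0.78), 'z': np.float64(-0.27), 'turn': np.float64(0.0)}
{'x': np.float64(-0.1), 'y': np.float64(-0.78), 'z': np.float64(-0.27), 'turn': np.float64(0.0)}
{'x': np.float64(-0.1), 'y': np.float64(-0.78), 'z': np.float64(-0.27), 'turn': np.float64(0.0)}
{'x': np.float64(-0.1), 'y': np.float64(-0.78), 'z': np.float64(-0.27), 'turn': np.float64(0.0)}
{'x': np.float64(-0.1), 'y': np.float64(-0.78), 'z': np.float64(-0.27), 'turn': np.float64(0.0)}
{'x': np.float64(-0.1), 'y': np.float64(-0.78), 'z': np.float64(-0.27), 'turn': np.float64(0.0)}
{'x': np.float64(-0.1), 'y': np.float64(-0.78), 'z': np.float64(-0.27), 'turn': np.float64(0.0)}
{'x': np.float64(-0.1), 'y': np.float64(-0.78), 'z': np.float64(-0.27), 'turn': np.float64(0.0)}
```

View pics/w10.png

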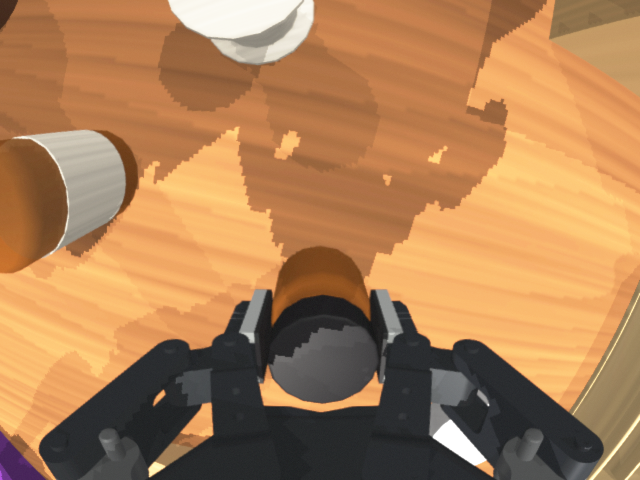

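>>> jog_arm --rows '[{"x":0,"y":0,"z":-0.4,"turn":0,"gripper":0},{"x":0,"y":0,"z":-0.75,"turn":0,"gripper":0},{"x":0,"y":0,"z":-0.75,"turn":0,"gripper":0},{"x":0,"y":0,"z":-0.8,"turn":0,"gripper":0},{"x":-0.2,"y":-0.4,"z":-0.5,"turn":0,"gripper":0}]'

```text
time_s: 11.35
eef_pos: [0.6113, -0.2404, 0.2438]
ee_rot: [0.007, 0.992, 0.123, 0.003]
force: [0.2, -0.2, -1.6]
finger_gap: 0.0411
```

>>> jog_arm --rows '[{"x":-0.1,"y":-0.78,"z":0,"turn":0,"gripper":0},{"x":-0.1,"y":-0.78,"z":0,"turn":0,"gripper":0},{"x":-0.1,"y":-0.78,"z":0,"turn":0,"gripper":0},{"x":-0.1,"y":-0.78,"z":0,"turn":0,"gripper":0},{"x":-0.1,"y":-0.78,"z":0,"turn":0,"gripper":0}]'

```text
time_s: 11.98
eef_pos: [0.5255, -0.018, 0.2526]
ee_rot: [0.012, 0.993, 0.12, 0.012]
force: [1.2, -0.0, -1.2]
finger_gap: 0.0414
```

>>> jog_arm --rows '[{"x":-0.1,"y":-0.78,"z":0,"turn":0,"gripper":0},{"x":-0.1,"y":-0.78,"z":0,"turn":0,"gripper":0},{"x":-0.1,"y":-0.78,"z":0,"turn":0,"gripper":0},{"x":-0.1,"y":-0.78,"z":0,"turn":0,"gripper":0}]'

```text
time_s: 12.48
eef_pos: [0.4553, 0.1634, 0.2541]
ee_rot: [0.012, 0.993, 0.12, 0.017]
force: [-0.3, -0.1, -0.8]
finger_gap: 0.0412
```

```bash
python3 -c "
from h import *
plan((.4262,.2638,.20),14)
"
```

```text
from [0.4553 0.1634 0.2541] 13.81 tilt 2.38
{'x': np.float64(-0.02), 'y': np.float64(-0.58), 'z': np.float64(0.3), 'turn': np.float64(-0.01)}
{'x': np.float64(-0.02), 'y': np.float64(-0.58), 'z': np.float64(0.3), 'turn': np.float64(-0.01)}
{'x': np.float64(-0.02), 'y': np.float64(-0.58), 'z': np.float64(0.3), 'turn': np.float64(-0.01)}
```

>>> jog_arm --rows '[{"x":-0.02,"y":-0.58,"z":0.3,"turn":0,"gripper":0},{"x":-0.02,"y":-0.58,"z":0.3,"turn":0,"gripper":0},{"x":-0.02,"y":-0.5,"z":0.3,"turn":0,"gripper":0},{"x":0,"y":0,"z":0,"turn":0,"gripper":0},{"x":0,"y":0,"z":0,"turn":0,"gripper":0}]'

```text
time_s: 13.1
eef_pos: [0.4294, 0.2642, 0.2046]
ee_rot: [0.012, 0.992, 0.123, 0.023]
force: [1.3, -1.0, -0.7]
finger_gap: 0.0414
```

```bash
python3 w.py w11
python3 - <<'E'
from h import *
z=np.load('pics/w11.npz');print(z['M'].round(3))
plan((.4255,.2655,.09),14)
E
```

```text
13.1 [0.4294 0.2642 0.2046] 14.12 gap 0.04141358415598381 F [ 1.3 -1.  -0.7]
[[ 0.969  0.243  0.048]
 [ 0.244 -0.97  -0.017]
 [ 0.042  0.028 -0.999]]
from [0.4294 0.264  0.2045] 14.09 tilt 2.92
{'x': np.float64(-0.02), 'y': np.float64(-0.01), 'z': np.float64(0.64), 'turn': np.float64(0.01)}
{'x': np.float64(-0.02), 'y': np.float64(-0.01), 'z': np.float64(0.64), 'turn': np.float64(0.01)}
{'x': np.float64(-0.02), 'y': np.float64(-0.01), 'z': np.float64(0.64), 'turn': np.float64(0.01)}
```

View pics/w11.png

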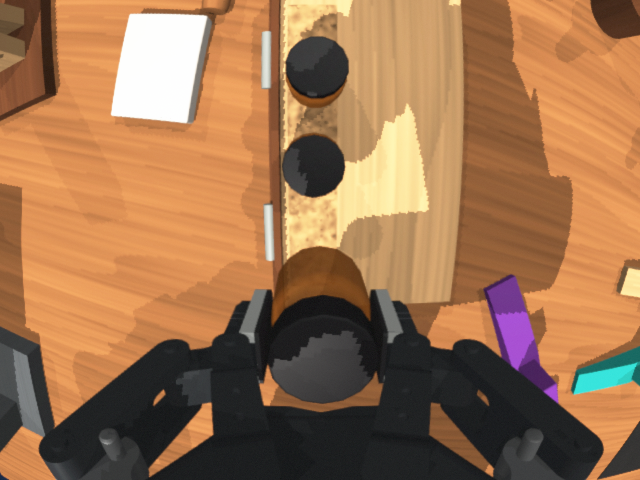

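Run:
```python
from h import *
z=np.load('pics/w11.npz');P=(z['p'],z['M'])
for w in((313,165),(317,67)):
  a=atz('wrist',*w,.107,P);print(a,rk(a))
for q in [(282,95),(281,235),(459,98),(452,300)]: a=atz('wrist',*q,.037,P);print(a,rk(a))
```

```text
[0.4822395  0.27867702 0.107     ] [-25.4  10.7]
[0.54278269 0.29127699 0.107     ] [-27.8 -51.1]
[0.52715515 0.3148619  0.037     ] [ -1.1 -41.6]
[0.41415361 0.28905794 0.037     ] [ 1.2 74.3]
[0.56615649 0.17200573 0.037     ] [-149.2  -44.9]
[0.38975728 0.12046247 0.037     ] [-156.5  138.7]
```

>>> jog_arm --rows '[{"x":-0.02,"y":-0.01,"z":0.64,"turn":0,"gripper":0},{"x":-0.02,"y":-0.01,"z":0.64,"turn":0,"gripper":0},{"x":-0.02,"y":-0.01,"z":0.5,"turn":0,"gripper":0},{"x":0,"y":0,"z":0,"turn":0,"gripper":0},{"x":0,"y":0,"z":0,"turn":0,"gripper":0}]'

```text
time_s: 13.78
eef_pos: [0.4378, 0.2604, 0.1025]
ee_rot: [0.011, 0.992, 0.119, 0.029]
force: [0.4, 0.9, -0.5]
finger_gap: 0.041
```

Run:
```python
from h import *
plan((.424,.2646,.085),14)
```

```text
from [0.4378 0.2604 0.1025] 13.72 tilt 3.53
{'x': np.float64(-0.21), 'y': np.float64(-0.12), 'z': np.float64(0.29), 'turn': np.float64(-0.06)}
```

>>> jog_arm --rows '[{"x":-0.24,"y":-0.1,"z":0.2,"turn":-0.05,"gripper":0},{"x":0,"y":0,"z":0.05,"turn":0,"gripper":0}]'

```text
time_s: 14.02
eef_pos: [0.4239, 0.263, 0.0883]
ee_rot: [0.01, 0.992, 0.121, 0.031]
force: [0.4, 0.6, -0.6]
finger_gap: 0.0414
```

```bash
python3 w.py w12
python3 - <<'E'
from h import *
z=np.load('pics/w12.npz');print(z['M'].round(3))
for n in('side','top'): cv2.imwrite(f'pics/{n}12.png',vision.capture(n)[:,:,::-1])
crop('pics/side12.png',(200,100,400,250),4,'pics/s12c.png')
plan((.4235,.2646,.082),14)
E
```

```text
14.025 [0.4239 0.263  0.0883] 13.95 gap 0.0413518509743974 F [ 0.4  0.6 -0.6]
[[ 0.969  0.239  0.064]
 [ 0.241 -0.971 -0.013]
 [ 0.059  0.028 -0.998]]
from [0.4259 0.2633 0.0892] 13.93 tilt 3.86
{'x': np.float64(-0.03), 'y': np.float64(-0.03), 'z': np.float64(0.12), 'turn': np.float64(-0.01)}
```

View pics/s12c.png

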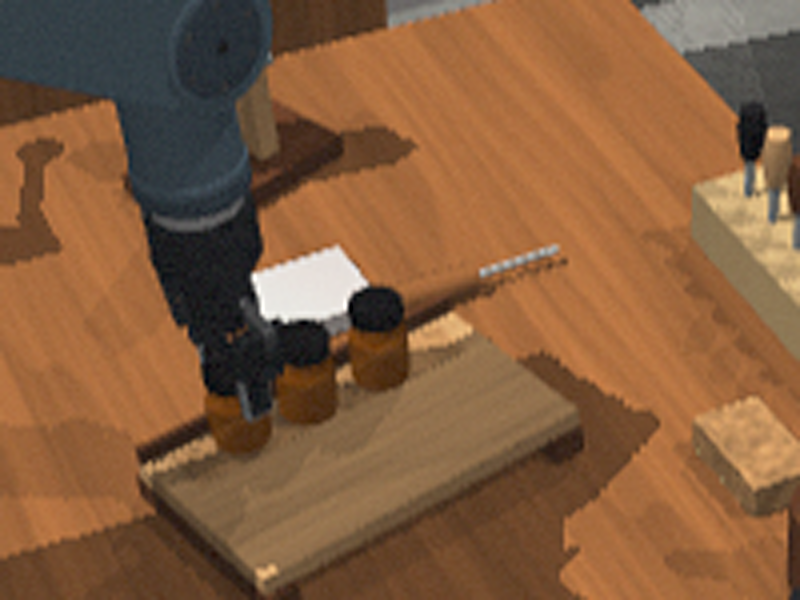

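>>> jog_arm --rows '[{"x":-0.04,"y":-0.02,"z":0.1,"turn":0,"gripper":0}]'

```text
time_s: 14.3
eef_pos: [0.4245, 0.2641, 0.0837]
ee_rot: [0.01, 0.992, 0.121, 0.033]
force: [0.1, 0.6, -1.2]
finger_gap: 0.0412
```

>>> jog_arm --rows '[{"x":0,"y":0,"z":0.04,"turn":0,"gripper":0}]'

```text
time_s: 14.42
eef_pos: [0.4249, 0.2643, 0.0813]
ee_rot: [0.01, 0.992, 0.121, 0.034]
force: [0.8, -0.2, 2.9]
finger_gap: 0.0413
```

>>> jog_arm --rows '[{"x":0,"y":0,"z":0,"turn":0,"gripper":0.56},{"x":0,"y":0,"z":0,"turn":0,"gripper":0.7},{"x":0,"y":0,"z":0,"turn":0,"gripper":1},{"x":0,"y":0,"z":0,"turn":0,"gripper":1}]'

```text
time_s: 14.92
eef_pos: [0.4252, 0.2643, 0.0813]
ee_rot: [0.01, 0.992, 0.121, 0.034]
force: [-0.0, -0.3, 0.5]
finger_gap: 0.0854
```

```bash
python3 w.py w13
python3 - <<'E'
from h import *
for n in('side',): cv2.imwrite(f'pics/{n}13.png',vision.capture(n)[:,:,::-1])
crop('pics/side13.png',(200,100,400,250),4,'pics/s13c.png')
E
```

```text
14.925 [0.4252 0.2643 0.0813] 13.93 gap 0.0853898467615878 F [-0.  -0.3  0.5]
```

View pics/s13c.png

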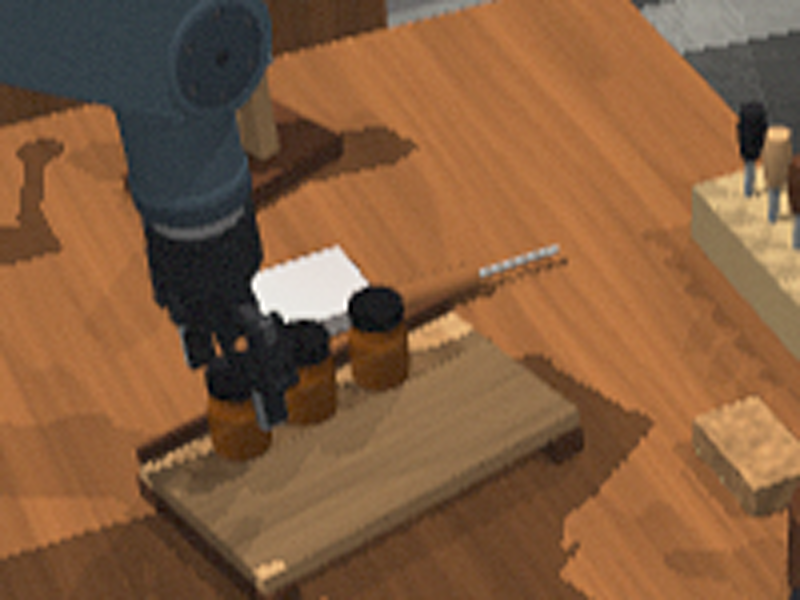

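View pics/w13.png

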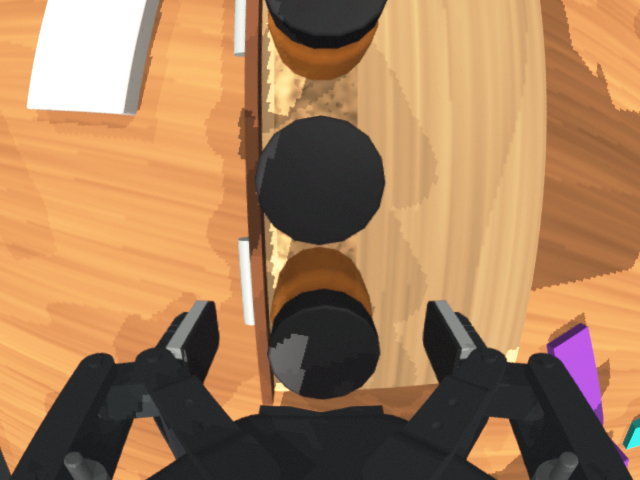

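>>> jog_arm --rows '[{"x":0,"y":0,"z":-0.5,"turn":0,"gripper":1},{"x":0,"y":0,"z":-0.8,"turn":0,"gripper":1},{"x":0,"y":0,"z":-0.8,"turn":0,"gripper":1},{"x":0,"y":0.3,"z":-0.5,"turn":0,"gripper":1}]'

```text
time_s: 15.52
eef_pos: [0.4163, 0.2482, 0.2388]
ee_rot: [0.011, 0.992, 0.121, 0.03]
force: [0.2, -0.1, 0.2]
finger_gap: 0.0855
```

```bash
python3 w.py w14
python3 - <<'E'
from h import *
for n in('side','top'): cv2.imwrite(f'pics/{n}14.png',vision.capture(n)[:,:,::-1])
crop('pics/side14.png',(200,100,400,250),4,'pics/s14c.png')
crop('pics/top14.png',(165,165,365,315),4,'pics/t14c.png')
plan((.463,-.2643,.2),96.4)
E
```

```text
15.525 [0.4163 0.2482 0.2388] 14.0 gap 0.08547980073802464 F [ 0.2 -0.1  0.2]
from [0.4172 0.2475 0.2381] 13.85 tilt 3.72
{'x': np.float64(-0.08), 'y': np.float64(0.5), 'z': np.float64(0.04), 'turn': np.float64(-0.97)}
{'x': np.float64(-0.12), 'y': np.float64(0.49), 'z': np.float64(0.04), 'turn': np.float64(-0.97)}
{'x': np.float64(-0.16), 'y': np.float64(0.48), 'z': np.float64(0.04), 'turn': np.float64(-0.97)}
{'x': np.float64(-0.2), 'y': np.float64(0.46), 'z': np.float64(0.04), 'turn': np.float64(-0.97)}
{'x': np.float64(-0.24), 'y': np.float64(0.44), 'z': np.float64(0.04), 'turn': np.float64(-0.97)}
{'x': np.float64(-0.27), 'y': np.float64(0.42), 'z': np.float64(0.04), 'turn': np.float64(-0.97)}
{'x': np.float64(-0.31), 'y': np.float64(0.4), 'z': np.float64(0.04), 'turn': np.float64(-0.97)}
{'x': np.float64(-0.34), 'y': np.float64(0.37), 'z': np.float64(0.04), 'turn': np.float64(-0.97)}
{'x': np.float64(-0.37), 'y': np.float64(0.34), 'z': np.float64(0.04), 'turn': np.float64(-0.97)}
{'x': np.float64(-0.4), 'y': np.float64(0.31), 'z': np.float64(0.04), 'turn': np.float64(-0.97)}
{'x': np.float64(-0.42), 'y': np.float64(0.27), 'z': np.float64(0.04), 'turn': np.float64(-0.97)}
{'x': np.float64(-0.45), 'y': np.float64(0.24), 'z': np.float64(0.04), 'turn': np.float64(-0.97)}
{'x': np.float64(-0.46), 'y': np.float64(0.2), 'z': np.float64(0.04), 'turn': np.float64(-0.97)}
{'x': np.float64(-0.48), 'y': np.float64(0.16), 'z': np.float64(0.04), 'turn': np.float64(-0.97)}
{'x': np.float64(-0.49), 'y': np.float64(0.12), 'z': np.float64(0.04), 'turn': np.float64(-0.97)}
{'x': np.float64(-0.5), 'y': np.float64(0.07), 'z': np.float64(0.04), 'turn': np.float64(-0.97)}
{'x': np.float64(-0.5), 'y': np.float64(0.03), 'z': np.float64(0.04), 'turn': np.float64(-0.97)}
```

View pics/s14c.png

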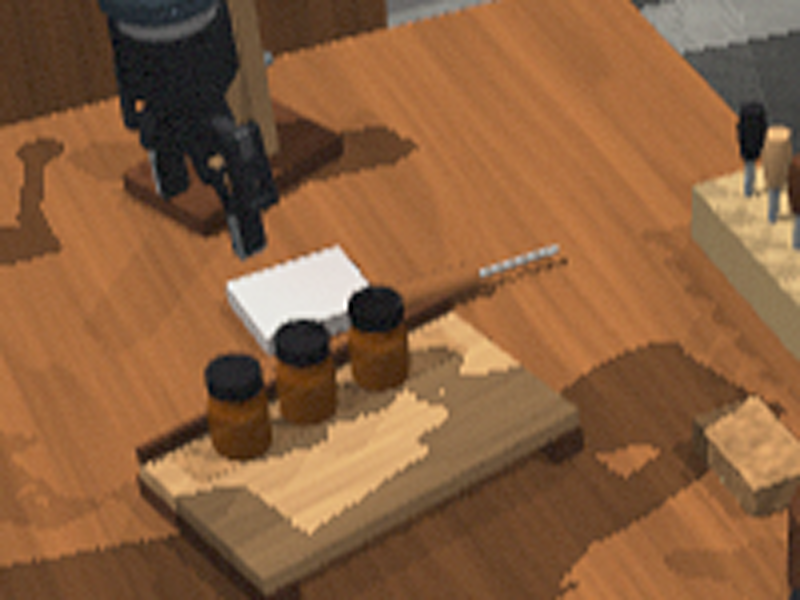

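View pics/w14.png

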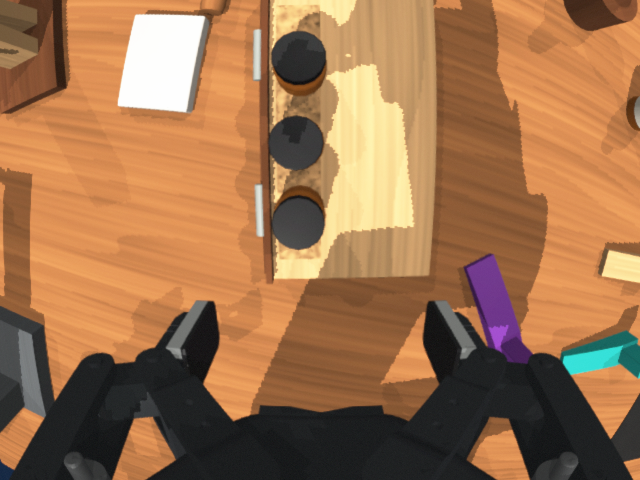

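View pics/t14c.png

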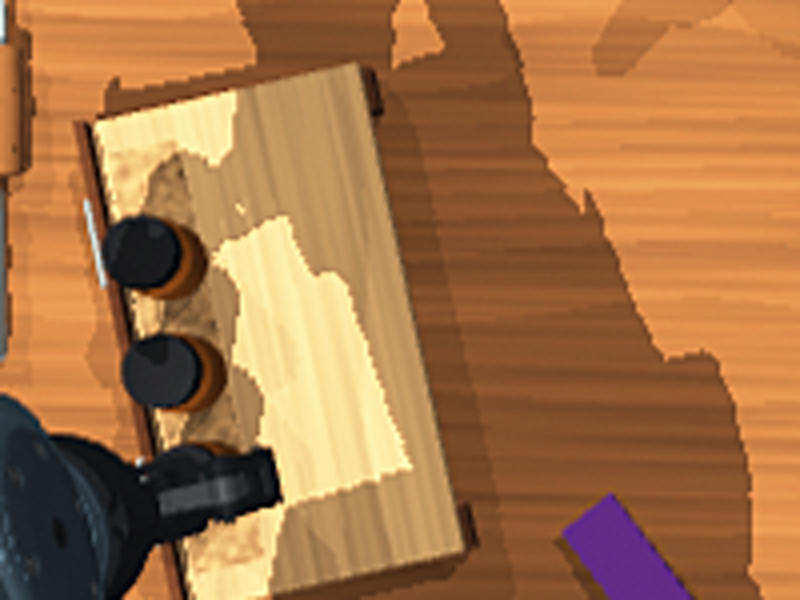

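Run:
```python
from h import *
z=np.load('pics/w14.npz');P=(z['p'],z['M'])
for w,s in(((299,57),(377,303)),((296,142),(302,337)),((298,222),(235,370))):
  a=atz('wrist',*w,.107,P); t,e=tri(ray('wrist',*w,P),ray('side',200+s[0]/4,100+s[1]/4)); print(rk(a),t.round(4),rk(t))
```

```text
[-28.3 -51.1] [0.5442 0.2911 0.1026] [-28.3 -52.4]
[-26.1  11.2] [0.4815 0.2782 0.1025] [-25.7  11.5]
[-26.9  69.6] [0.4247 0.2629 0.1035] [-26.8  70.4]
```

>>> jog_arm --rows '[{"x":-0.08,"y":0.5,"z":0,"turn":-1,"gripper":1},{"x":-0.12,"y":0.49,"z":0,"turn":-1,"gripper":1},{"x":-0.16,"y":0.48,"z":0,"turn":-1,"gripper":1},{"x":-0.2,"y":0.46,"z":0,"turn":-1,"gripper":1},{"x":-0.24,"y":0.44,"z":0,"turn":-1,"gripper":1}]'

```text
time_s: 16.3
eef_pos: [0.4272, 0.0955, 0.2327]
ee_rot: [0.015, 0.94, 0.34, 0.022]
force: [-0.2, -0.1, 0.4]
finger_gap: 0.0858
```

>>> jog_arm --rows '[{"x":-0.28,"y":0.42,"z":0,"turn":-1,"gripper":1},{"x":-0.31,"y":0.4,"z":0,"turn":-1,"gripper":1},{"x":-0.34,"y":0.36,"z":0,"turn":-1,"gripper":1},{"x":-0.37,"y":0.34,"z":0,"turn":-1,"gripper":1},{"x":-0.4,"y":0.3,"z":0,"turn":-1,"gripper":1}]'

```text
time_s: 16.92
eef_pos: [0.4415, -0.0562, 0.2261]
ee_rot: [0.013, 0.84, 0.542, 0.013]
force: [0.4, 0.1, -0.1]
finger_gap: 0.0855
```

```bash
python3 -c "
from h import *
plan((.463,-.2643,.2),96.4)
"
```

```text
from [ 0.4415 -0.0562  0.2261] 65.66 tilt 2.17
{'x': np.float64(-0.43), 'y': np.float64(0.25), 'z': np.float64(0.06), 'turn': np.float64(-0.88)}
{'x': np.float64(-0.45), 'y': np.float64(0.22), 'z': np.float64(0.06), 'turn': np.float64(-0.88)}
{'x': np.float64(-0.46), 'y': np.float64(0.18), 'z': np.float64(0.06), 'turn': np.float64(-0.88)}
{'x': np.float64(-0.48), 'y': np.float64(0.15), 'z': np.float64(0.06), 'turn': np.float64(-0.88)}
{'x': np.float64(-0.49), 'y': np.float64(0.11), 'z': np.float64(0.06), 'turn': np.float64(-0.88)}
{'x': np.float64(-0.49), 'y': np.float64(0.07), 'z': np.float64(0.06), 'turn': np.float64(-0.88)}
{'x': np.float64(-0.5), 'y': np.float64(0.03), 'z': np.float64(0.06), 'turn': np.float64(-0.88)}
```

>>> jog_arm --rows '[{"x":-0.43,"y":0.25,"z":0.06,"turn":-0.9,"gripper":1},{"x":-0.45,"y":0.22,"z":0.06,"turn":-0.9,"gripper":1},{"x":-0.46,"y":0.18,"z":0.06,"turn":-0.9,"gripper":1},{"x":-0.48,"y":0.15,"z":0.06,"turn":-0.9,"gripper":1},{"x":-0.49,"y":0.11,"z":0.06,"turn":-0.9,"gripper":1}]'

```text
time_s: 17.55
eef_pos: [0.4559, -0.2065, 0.1995]
ee_rot: [0.009, 0.714, 0.7, 0.009]
force: [0.7, -0.1, -0.9]
finger_gap: 0.0857
```

>>> jog_arm --rows '[{"x":-0.49,"y":0.07,"z":0.06,"turn":-0.85,"gripper":1},{"x":-0.3,"y":0.03,"z":0.06,"turn":-0.6,"gripper":1},{"x":0,"y":0,"z":0,"turn":0,"gripper":1}]'

```text
time_s: 17.92
eef_pos: [0.4605, -0.2543, 0.1858]
ee_rot: [0.004, 0.668, 0.744, 0.009]
force: [-0.1, 1.2, 0.8]
finger_gap: 0.0851
```

```bash
python3 w.py w15
python3 - <<'E'
from h import *
z=np.load('pics/w15.npz');p,M=z['p'],z['M']
print('grip',proj('wrist',(.463,-.2643,.084),(p,M)))
plan((.463,-.2643,.2),96.4)
E
```

```text
17.925 [ 0.4605 -0.2543  0.1858] 96.19 gap 0.0851021227111632 F [-0.1  1.2  0.8]
grip (np.float64(319.33625475056635), np.float64(255.28940833681273))
from [ 0.4604 -0.2535  0.1858] 96.2 tilt 1.15
{'x': np.float64(-0.18), 'y': np.float64(0.02), 'z': np.float64(-0.24), 'turn': np.float64(-0.04)}
```

View pics/w15.png

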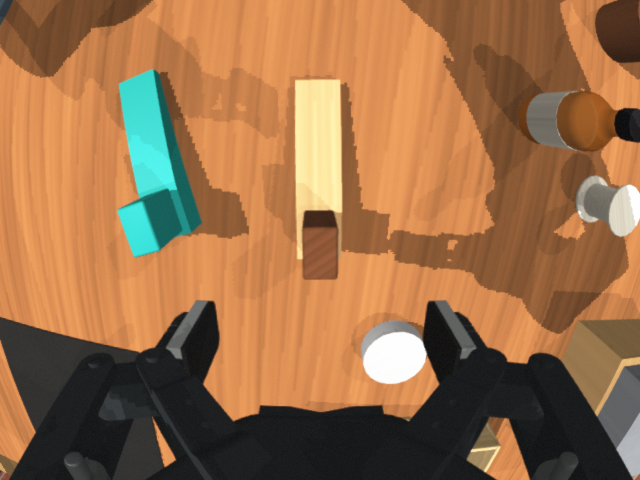

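Run:
```python
from h import *
z=np.load('pics/w15.npz');P=(z['p'],z['M'])
print(atz('wrist',320,252,.084,P),tri(ray('wrist',320,252,P),ray('side',351.7,324.2)))
a,b=atz('wrist',295,80,.012,P),atz('wrist',340,80,.012,P);print(a,b,(a+b)/2)
plan((.463,-.263,.055),96.4,3)
```

```text
[ 0.46318992 -0.26193067  0.084     ] (array([ 0.46203999, -0.26166714,  0.08365134]), [np.float64(0.001216779313425151), np.float64(0.0012167793134250928)])
[ 0.43137959 -0.14425199  0.012     ] [ 0.46740145 -0.14032926  0.012     ] [ 0.44939052 -0.14229063  0.012     ]
from [ 0.4604 -0.2535  0.1858] 96.2 tilt 1.15
{'x': np.float64(-0.05), 'y': np.float64(0.01), 'z': np.float64(0.73), 'turn': np.float64(-0.01)}
{'x': np.float64(-0.05), 'y': np.float64(0.01), 'z': np.float64(0.73), 'turn': np.float64(-0.01)}
{'x': np.float64(-0.05), 'y': np.float64(0.01), 'z': np.float64(0.73), 'turn': np.float64(-0.01)}
```

>>> jog_arm --rows '[{"x":-0.05,"y":0.01,"z":0.73,"turn":0,"gripper":1},{"x":-0.05,"y":0.01,"z":0.73,"turn":0,"gripper":1},{"x":-0.05,"y":0.01,"z":0.55,"turn":0,"gripper":1},{"x":0,"y":0,"z":0,"turn":0,"gripper":1}]'

```text
time_s: 18.48
eef_pos: [0.4654, -0.2565, 0.0616]
ee_rot: [0.003, 0.668, 0.744, 0.01]
force: [0.0, 0.2, 0.9]
finger_gap: 0.0853
```

```bash
python3 w.py w16
python3 - <<'E'
from h import *
z=np.load('pics/w16.npz');p,M=z['p'],z['M'];print(M.round(3))
print('grip',proj('wrist',(.463,-.262,.084),(p,M)))
plan((.463,-.2625,.055),96.4)
E
```

```text
18.475 [ 0.4654 -0.2565  0.0616] 96.1 gap 0.08529493202034222 F [0.  0.2 0.9]
[[-0.106  0.994  0.018]
 [ 0.994  0.106  0.01 ]
 [ 0.008  0.019 -1.   ]]
grip (np.float64(312.5508516045852), np.float64(360.72499694376097))
from [ 0.4664 -0.2573  0.0632] 96.11 tilt 1.24
{'x': np.float64(-0.08), 'y': np.float64(-0.07), 'z': np.float64(0.14), 'turn': np.float64(-0.06)}
```

View pics/w16.png

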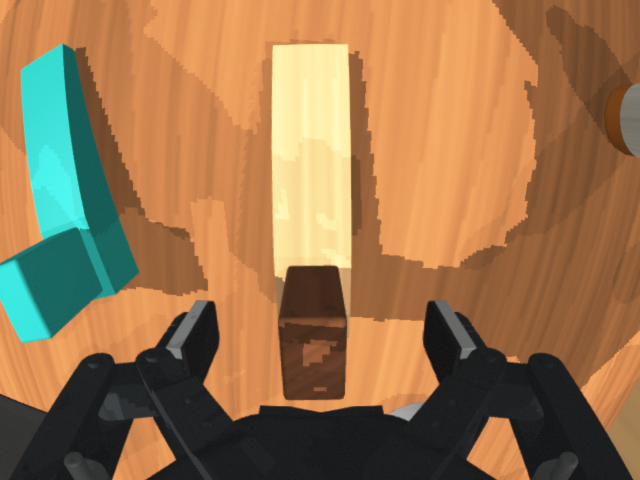

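>>> jog_arm --rows '[{"x":-0.09,"y":-0.06,"z":0.12,"turn":-0.05,"gripper":1},{"x":0,"y":0,"z":0,"turn":0,"gripper":0.5},{"x":0,"y":0,"z":0,"turn":0,"gripper":0},{"x":0,"y":0,"z":0,"turn":0,"gripper":0},{"x":0,"y":0,"z":0,"turn":0,"gripper":0}]' --force 50

```text
time_s: 19.15
eef_pos: [0.466, -0.2649, 0.0606]
ee_rot: [0.009, 0.667, 0.745, 0.01]
force: [-0.1, 0.1, -1.2]
finger_gap: 0.0234
```

```bash
python3 w.py w17
python3 - <<'E'
from h import *
z=np.load('pics/w17.npz');p,M=z['p'],z['M'];print(M.round(3))
print(atz('wrist',320,240,.084,(p,M)))
E
```

```text
19.15 [ 0.466  -0.2649  0.0606] 96.38 gap 0.023377421738452683 F [-0.1  0.1 -1.2]
[[-0.111  0.993  0.026]
 [ 0.994  0.111  0.003]
 [-0.     0.026 -1.   ]]
[ 0.46097035 -0.22439489  0.084     ]
```

View pics/w17.png

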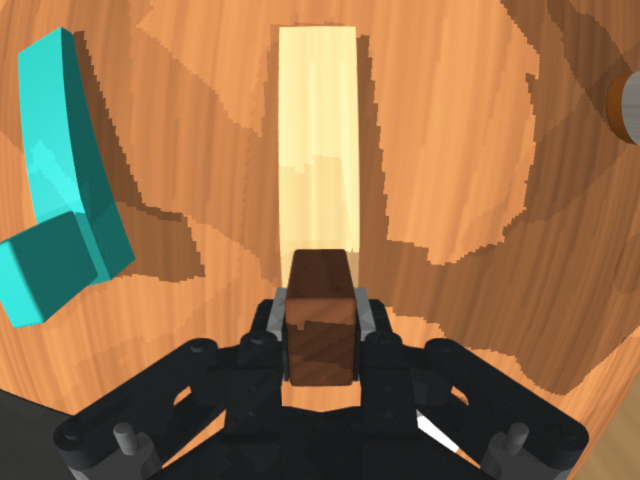

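Run:
```python
from h import *
z=np.load('pics/w17.npz');P=(z['p'],z['M'])
g=atz('wrist',321,341,.084,P); a,b=atz('wrist',280,26,.012,P),atz('wrist',355,26,.012,P);t=(a+b)/2
print(g,t,np.linalg.norm((t-g)[:2]),np.degrees(np.arctan2(t[1]-g[1],t[0]-g[0])))
print('tcp->tip fwd',(t-P[0])[:2]@[np.cos(np.radians(96.4)),np.sin(np.radians(96.4))])
L=.1235+.0
tip=FRONT-.03*XR; tcp=tip-L*XR; print('stage tcp',tcp); plan((*tcp,.0606),104)
```

```text
[ 0.46538521 -0.26078686  0.084     ] [ 0.45218669 -0.14129376  0.012     ] 0.12021980695441384 96.30301558936485
tcp->tip fwd 0.12441919130397384
stage tcp [0.56153501 0.00605961]
from [ 0.466  -0.265   0.0606] 96.38 tilt 1.51
{'x': np.float64(0.72), 'y': np.float64(0.35), 'z': np.float64(-0.0), 'turn': np.float64(-0.25)}
{'x': np.float64(0.71), 'y': np.float64(0.36), 'z': np.float64(-0.0), 'turn': np.float64(-0.25)}
{'x': np.float64(0.7), 'y': np.float64(0.38), 'z': np.float64(-0.0), 'turn': np.float64(-0.25)}
{'x': np.float64(0.69), 'y': np.float64(0.39), 'z': np.float64(-0.0), 'turn': np.float64(-0.25)}
{'x': np.float64(0.69), 'y': np.float64(0.41), 'z': np.float64(-0.0), 'turn': np.float64(-0.25)}
{'x': np.float64(0.68), 'y': np.float64(0.42), 'z': np.float64(-0.0), 'turn': np.float64(-0.25)}
```

>>> jog_arm --rows '[{"x":0.4,"y":0.2,"z":0,"turn":-0.25,"gripper":0},{"x":0.71,"y":0.36,"z":0,"turn":-0.25,"gripper":0},{"x":0.7,"y":0.38,"z":0,"turn":-0.25,"gripper":0},{"x":0.69,"y":0.39,"z":0,"turn":-0.25,"gripper":0}]'

```text
time_s: 19.7
eef_pos: [0.5236, -0.1044, 0.0621]
ee_rot: [0.01, 0.635, 0.772, 0.009]
force: [0.2, -0.2, -1.7]
finger_gap: 0.0235
```

```bash
python3 w.py w18
python3 - <<'E'
from h import *
z=np.load('pics/w18.npz');p,M=z['p'],z['M'];print(M.round(3))
plan((.5615,.0061,.061),104)
E
```

```text
19.7 [ 0.5236 -0.1044  0.0621] 101.12 gap 0.02348978591655285 F [ 0.2 -0.2 -1.7]
[[-0.193  0.981  0.027]
 [ 0.981  0.193  0.001]
 [-0.004  0.026 -1.   ]]
from [ 0.5244 -0.0991  0.062 ] 101.3 tilt 1.56
{'x': np.float64(0.53), 'y': np.float64(0.32), 'z': np.float64(0.01), 'turn': np.float64(-0.18)}
{'x': np.float64(0.53), 'y': np.float64(0.33), 'z': np.float64(0.01), 'turn': np.float64(-0.18)}
{'x': np.float64(0.52), 'y': np.float64(0.33), 'z': np.float64(0.01), 'turn': np.float64(-0.18)}
```

View pics/w18.png

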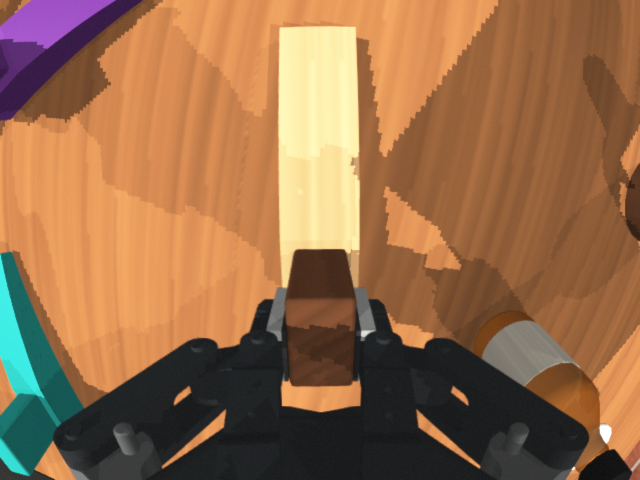

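Run:
```python
from h import *
print(tri(ray('top',406.4,175.5),ray('side',402,248)),atz('top',406.4,175.5,.135), 'maul',atz('top',346,148,.04))
```

```text
(array([ 0.65832236, -0.13733691,  0.13612601]), [np.float64(0.0009624729401565258), np.float64(0.0009624729401568302)]) [ 0.65762478 -0.13715842  0.135     ] maul [ 0.73745931 -0.01398382  0.04      ]
```

>>> jog_arm --rows '[{"x":0.53,"y":0.32,"z":0,"turn":-0.18,"gripper":0},{"x":0.53,"y":0.33,"z":0,"turn":-0.18,"gripper":0},{"x":0.4,"y":0.33,"z":0,"turn":-0.18,"gripper":0}]'

```text
time_s: 20.12
eef_pos: [0.5632, 0.002, 0.0625]
ee_rot: [0.008, 0.615, 0.788, 0.009]
force: [-0.0, -0.6, -0.8]
finger_gap: 0.0236
```

```bash
python3 w.py w19
python3 - <<'E'
from h import *
for n in('side','top'): cv2.imwrite(f'pics/{n}19.png',vision.capture(n)[:,:,::-1])
crop('pics/side19.png',(200,150,400,300),4,'pics/s19c.png')
z=np.load('pics/w19.npz');p,M=z['p'],z['M'];print(M.round(3),rk(p,FRONT))
plan((.5615,.0061,.061),104)
E
```

```text
20.125 [0.5632 0.002  0.0625] 104.1 gap 0.023604821065796904 F [-0.  -0.6 -0.8]
[[-0.244  0.97   0.025]
 [ 0.97   0.244  0.004]
 [-0.002  0.025 -1.   ]] [-157.9   -0.6]
from [0.5634 0.0018 0.0625] 104.18 tilt 1.47
{'x': np.float64(0.08), 'y': np.float64(-0.01), 'z': np.float64(0.03), 'turn': np.float64(0.04)}
```

View pics/w19.png

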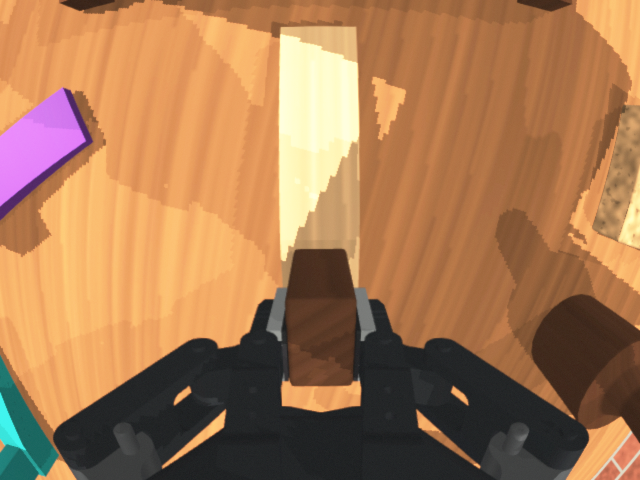

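View pics/s19c.png

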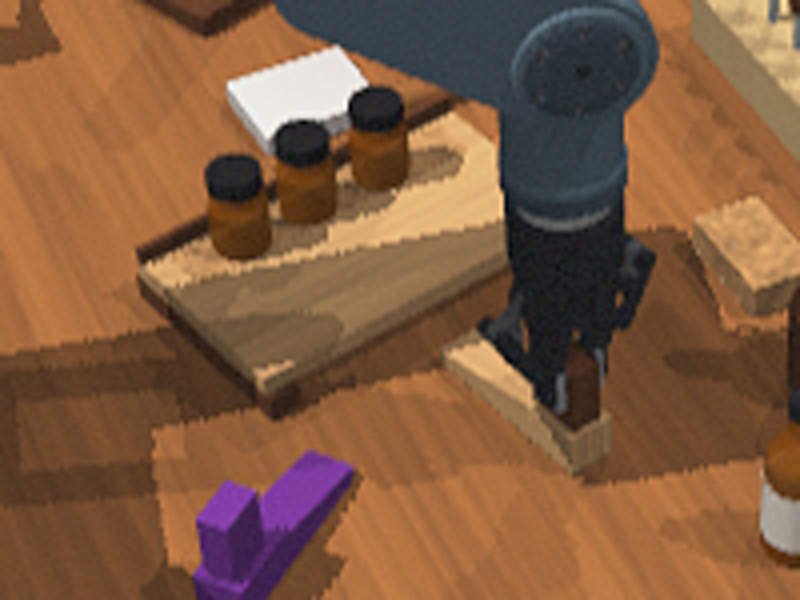

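>>> jog_arm --rows '[{"x":0.3,"y":0,"z":0.03,"turn":0.02,"gripper":0},{"x":0.3,"y":0,"z":0.02,"turn":0,"gripper":0}]'

```text
time_s: 20.52
eef_pos: [0.5559, 0.0347, 0.0606]
ee_rot: [0.011, 0.616, 0.787, 0.01]
force: [1.4, -6.0, 8.5]
finger_gap: 0.0235
```

```bash
cat > st.py <<'E'
from h import *
s,p,M=obs(); print(s['time_s'],p.round(4),yaw(M).round(2),M[2].round(3),'rack',rk(p,FRONT),'F',np.round(s['force'],1),'rackF',np.round([s['force'][:2]@XR,s['force'][:2]@YR],1))
E
python3 st.py
```

```text
20.525 [0.5559 0.0347 0.0606] 103.88 [-0.005  0.028 -1.   ] rack [-124.3   -1.4] F [ 1.4 -6.   8.5] rackF [-6.2  0.1]
```

>>> jog_arm --rows '[{"x":0.35,"y":0,"z":-0.01,"turn":0,"gripper":0},{"x":0.3,"y":0,"z":0,"turn":0,"gripper":0}]'

```text
time_s: 20.78
eef_pos: [0.5457, 0.073, 0.0613]
ee_rot: [0.011, 0.618, 0.786, 0.01]
force: [1.3, 0.0, -2.8]
finger_gap: 0.0232
```

```bash
python3 st.py; python3 w.py w20
```

```text
20.775 [0.5457 0.073  0.0613] 103.71 [-0.006  0.029 -1.   ] rack [-84.7  -0.8] F [ 1.3  0.  -2.8] rackF [-0.3 -1.3]
20.775 [0.5457 0.073  0.0613] 103.71 gap 0.023164764065972454 F [ 1.3  0.  -2.8]
```

View pics/w20.png

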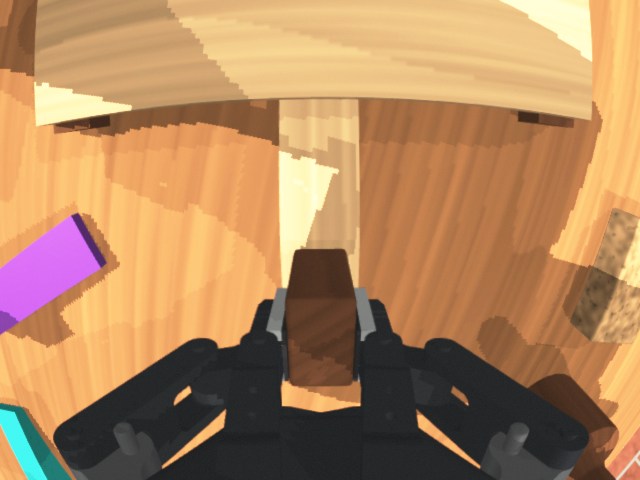

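>>> jog_arm --rows '[{"x":0.12,"y":0,"z":0.01,"turn":-0.02,"gripper":0},{"x":0.1,"y":0,"z":0.005,"turn":0,"gripper":0}]'

```text
time_s: 21.08
eef_pos: [0.5432, 0.0861, 0.0614]
ee_rot: [0.013, 0.616, 0.788, 0.009]
force: [1.7, -13.3, 4.3]
finger_gap: 0.0238
```

```bash
python3 st.py
```

```text
21.075 [0.5432 0.0861 0.0614] 103.94 [-0.01   0.03  -0.999] rack [-71.4  -1.6] F [  1.7 -13.3   4.3] rackF [-13.3   1.6]
```

>>> jog_arm --rows '[{"x":0.12,"y":0,"z":0.01,"turn":0,"gripper":0},{"x":0.12,"y":0,"z":0.01,"turn":0,"gripper":0}]'

```text
time_s: 21.32
eef_pos: [0.5432, 0.095, 0.0625]
ee_rot: [0.018, 0.616, 0.788, 0.007]
force: [3.1, -12.0, 4.8]
finger_gap: 0.0233
```

```bash
python3 st.py;  python3 w.py w21; python3 -c "
from h import *
cv2.imwrite('pics/side21.png',vision.capture('side')[:,:,::-1])
crop('pics/side21.png',(200,150,400,300),4,'pics/s21c.png')"
```

```text
21.325 [0.5432 0.095  0.0625] 103.96 [-0.02   0.034 -0.999] rack [-62.8  -3.8] F [  3.1 -12.    4.8] rackF [-12.4  -0.1]
21.325 [0.5432 0.095  0.0625] 103.96 gap 0.023342857496334083 F [  3.1 -12.    4.8]
```

View pics/w21.png

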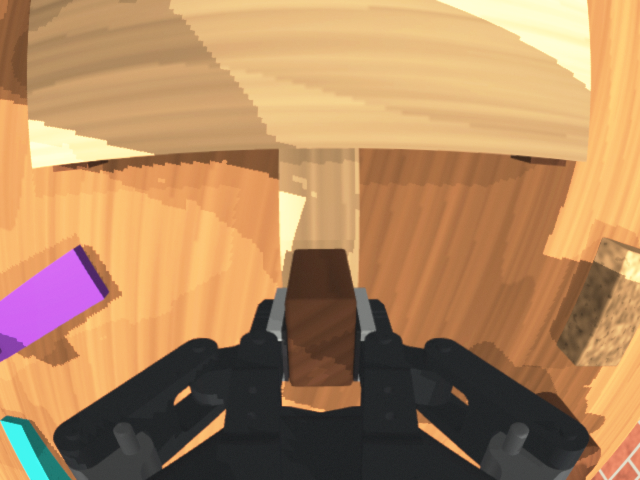

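View pics/s21c.png

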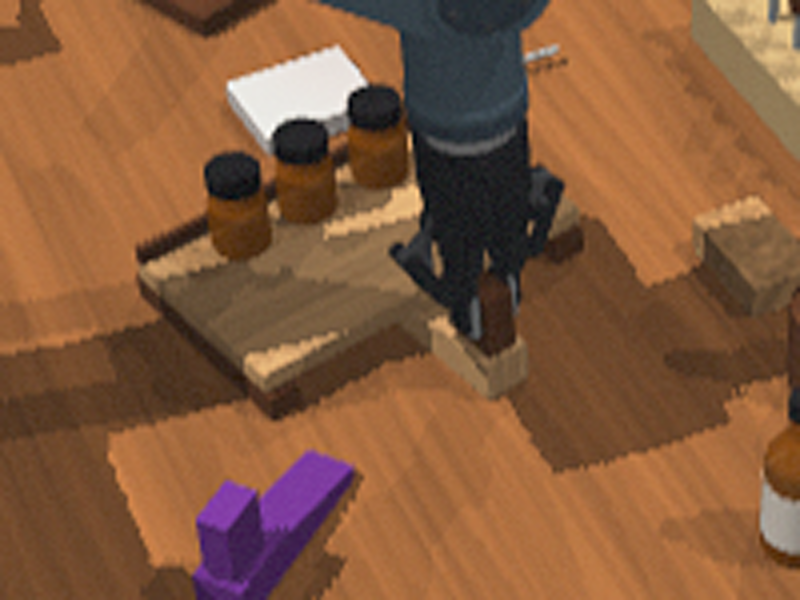

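>>> jog_arm --rows '[{"x":0.12,"y":-0.03,"z":0.05,"turn":0,"gripper":0}]'

```text
time_s: 21.55
eef_pos: [0.5432, 0.0988, 0.0616]
ee_rot: [0.022, 0.616, 0.788, 0.008]
force: [0.2, -16.0, 9.3]
finger_gap: 0.0235
```

```bash
python3 st.py
```

```text
21.55 [0.5432 0.0988 0.0616] 103.94 [-0.025  0.039 -0.999] rack [-59.   -4.6] F [  0.2 -16.    9.3] rackF [-15.6   3.7]
```

>>> jog_arm --rows '[{"x":0.2,"y":0.03,"z":0.01,"turn":0,"gripper":0}]'

```text
time_s: 21.68
eef_pos: [0.5442, 0.1076, 0.0625]
ee_rot: [0.025, 0.616, 0.787, 0.007]
force: [0.8, -13.2, 5.5]
finger_gap: 0.0235
```

```bash
python3 st.py; python3 w.py w22;python3 - <<'E'
from h import *
for n in('side','top'): cv2.imwrite(f'pics/{n}22.png',vision.capture(n)[:,:,::-1])
a=cv2.imread('pics/side19.png')[205:260,235:290];b=cv2.imread('pics/side22.png')[205:260,235:290]
cv2.imwrite('pics/cmp.png',cv2.resize(np.hstack([a,b]),None,fx=7,fy=7,interpolation=cv2.INTER_CUBIC))
for z in (.022,.022+.0045): print(proj('side',(.389,.1203,z)))
crop('pics/side22.png',(200,150,400,300),4,'pics/s22c.png')
E
```

```text
21.675 [0.5442 0.1076 0.0625] 103.9 [-0.031  0.042 -0.999] rack [-50.7  -7.7] F [  0.8 -13.2   5.5] rackF [-13.    2.5]
21.675 [0.5442 0.1076 0.0625] 103.9 gap 0.023516877749519837 F [  0.8 -13.2   5.5]
(np.float64(267.19197380146466), np.float64(248.75389009598877))
(np.float64(267.04119869359545), np.float64(247.58021948956812))
```

View pics/cmp.png

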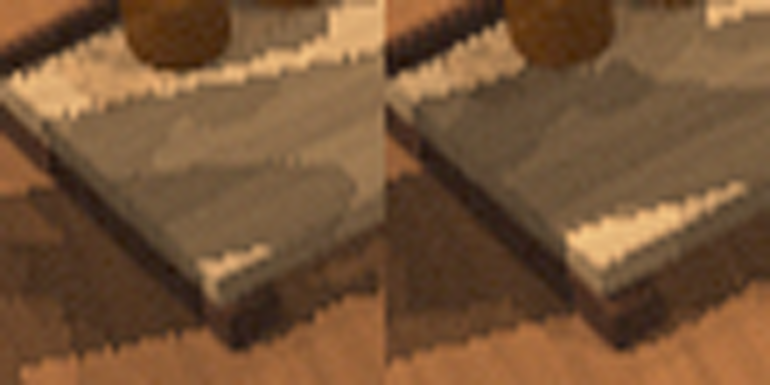

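View pics/s22c.png

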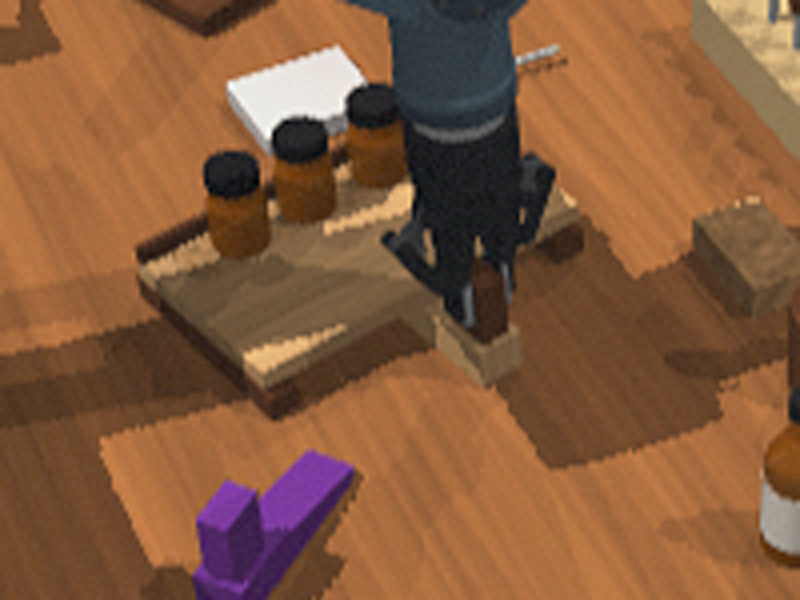

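View pics/w22.png

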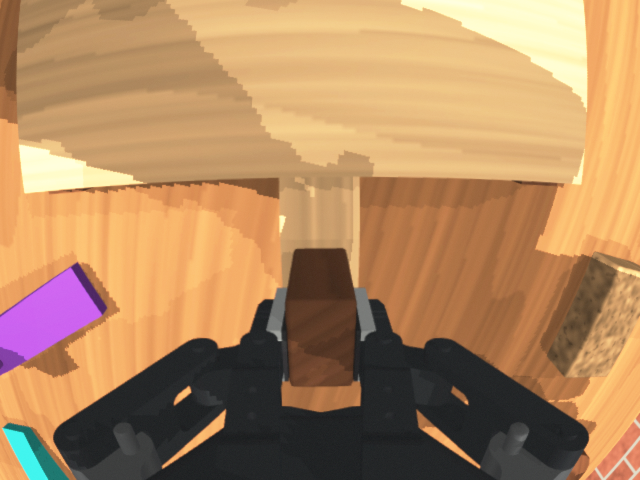

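>>> jog_arm --rows '[{"x":-0.02,"y":0,"z":0.07,"turn":0,"gripper":0}]'

```text
time_s: 21.95
eef_pos: [0.5452, 0.1081, 0.0605]
ee_rot: [0.024, 0.616, 0.787, 0.008]
force: [-16.5, 8.6, 45.1]
finger_gap: 0.0235
```

```bash
python3 st.py
```

```text
21.95 [0.5452 0.1081 0.0605] 103.85 [-0.028  0.043 -0.999] rack [-50.5  -8.8] F [-16.5   8.6  45.1] rackF [12.4 13.9]
```

>>> jog_arm --rows '[{"x":0,"y":0,"z":0,"turn":0,"gripper":0}]'

```text
time_s: 22.08
eef_pos: [0.5446, 0.1083, 0.0609]
ee_rot: [0.023, 0.616, 0.787, 0.008]
force: [-1.4, 1.1, -2.3]
finger_gap: 0.0235
```

```bash
python3 st.py; python3 w.py w23;python3 - <<'E'
from h import *
for n in('side','top'): cv2.imwrite(f'pics/{n}23.png',vision.capture(n)[:,:,::-1])
crop('pics/side23.png',(280,195,360,255),10,'pics/s23c.png')
E
python3 st.py
```

```text
22.075 [0.5446 0.1083 0.0609] 103.84 [-0.027  0.041 -0.999] rack [-50.2  -8.3] F [-1.4  1.1 -2.3] rackF [1.4 1.1]
22.075 [0.5446 0.1083 0.0609] 103.84 gap 0.023517725083379522 F [-1.4  1.1 -2.3]
22.225 [0.5447 0.1082 0.0607] 103.85 [-0.027  0.041 -0.999] rack [-50.3  -8.4] F [-3.7  0.1  8.7] rackF [1.  3.6]
```

View pics/s23c.png

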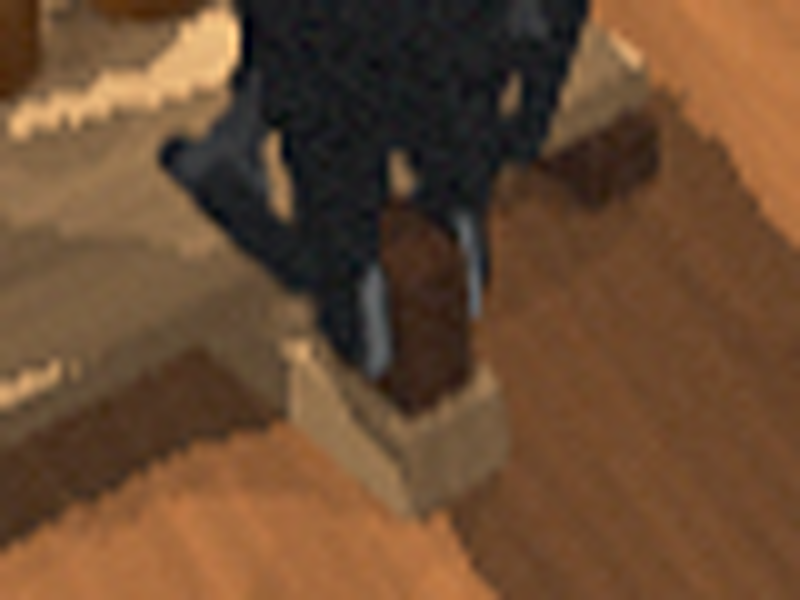

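View pics/w23.png

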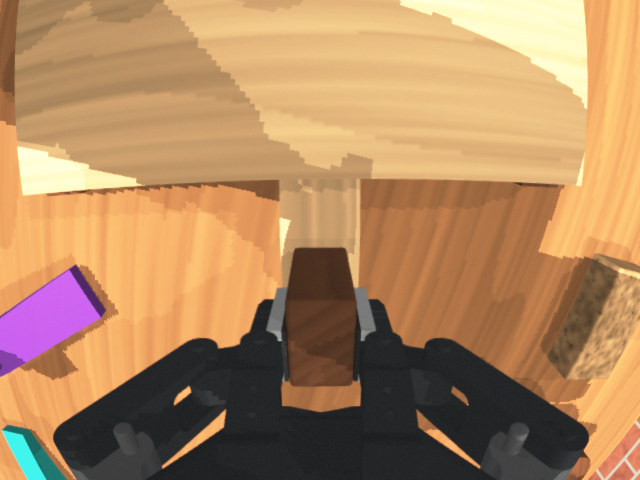

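Run:
```python
from h import *
f=lambda u,v:(280+u/10-.45,195+v/10-.45)
for n,p,z in(('heelL bot',(412,517),0),('heelR bot',(506,460),0),('L edge fwd bot',(290,430),0),('heelL top',(410,440),.032),('heelR top',(498,378),.032)):
  a=atz('side',*f(*p),z); print(n,a.round(4),rk(a,FRONT))
for z in(0,.004):
  P=FRONT-.0705*XR+.018*YR-.003*YR; print([((q[0]-280+.45)*10,(q[1]-195+.45)*10) for q in[proj('side',(*P,z))]])
a=cv2.imread('pics/side19.png')[205:260,235:290];b=cv2.imread('pics/side23.png')[205:260,235:290]
cv2.imwrite('pics/cmp2.png',cv2.resize(np.hstack([a,b]),None,fx=7,fy=7,interpolation=cv2.INTER_CUBIC))
a=cv2.imread('pics/side19.png')[165:225,225:310];b=cv2.imread('pics/side23.png')[165:225,225:310]
cv2.imwrite('pics/cmp3.png',cv2.resize(np.vstack([a,b]),None,fx=5,fy=5,interpolation=cv2.INTER_CUBIC))
```

```text
heelL bot [0.5342 0.0862 0.    ] [-69.1   7.1]
heelR bot [0.5676 0.0958 0.    ] [-67.9 -27.6]
L edge fwd bot [0.5174 0.1339 0.    ] [-18.8  11.9]
heelL top [0.5336 0.0838 0.032 ] [-71.4   8.3]
heelR top [0.566  0.0961 0.032 ] [-67.2 -26.1]
[(np.float64(392.79752950882664), np.float64(532.1735173038821))]
[(np.float64(392.31068208556235), np.float64(521.9067200548078))]
```

View pics/cmp2.png

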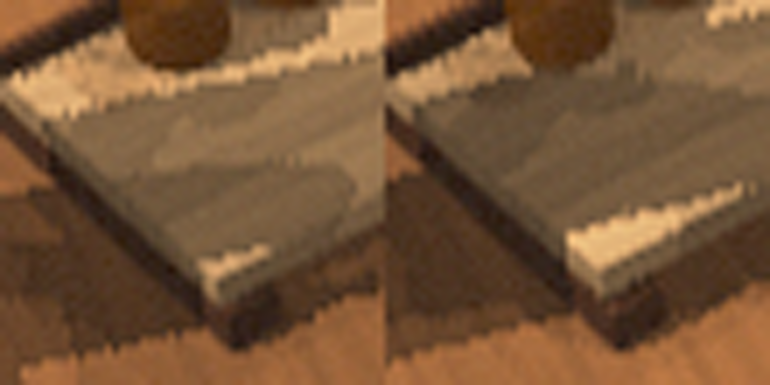

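View pics/top23.png

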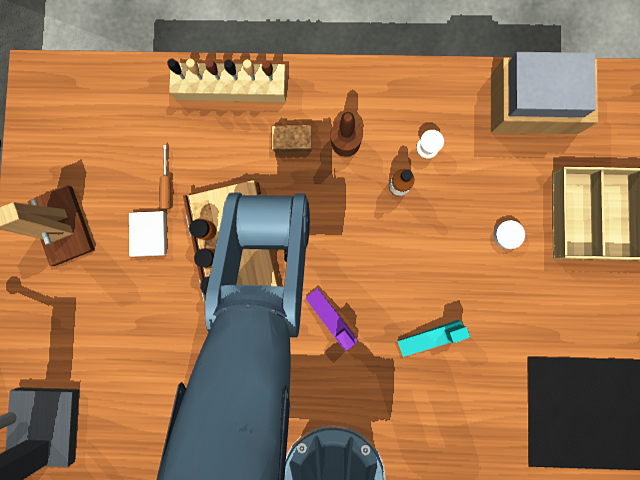

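View pics/side23.png

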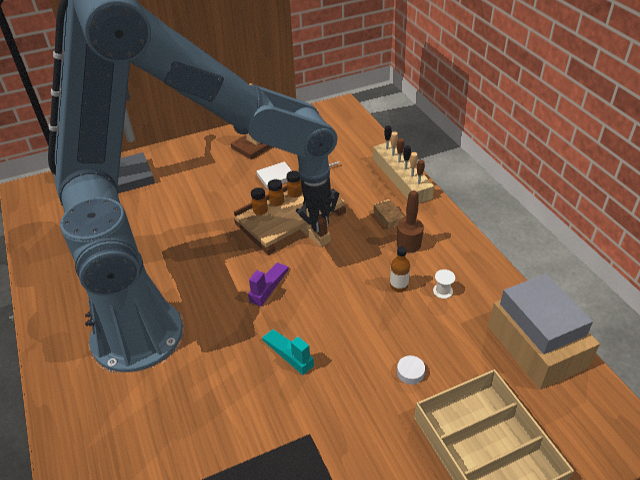

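All bystanders are where they started, the jars are upright in a row, and the deck is raised by the gripped wedge. Handing in.

```bash
python3 st.py; python3 -c "
from cell import hand_in
print(hand_in())"; python3 st.py
```

```text
22.225 [0.5447 0.1082 0.0607] 103.85 [-0.027  0.041 -0.999] rack [-50.3  -8.4] F [-3.7  0.1  8.7] rackF [1.  3.6]
the job is handed in; nothing more can be done
None
the job is handed in; nothing more can be done
```

The job is handed in, about 22 s into the 72 s allowed. No verdict was reported. Both loose dye jars stand on the deck either side of the first one. The gripped wedge is pushed square in under the front edge, and its lift is slightly above the 4–5 mm you asked for.

- **Jars:** before the wedge went in, I measured all three axes 26–28 mm in front of the fence, with neighbours 59–64 mm apart. The pictures taken just before hand-in show them upright, but I did not measure them again after the lift.
- **Lift:** it came out at about 5.0–5.4 mm. The wedge position gives 5.0–5.3 mm, and the shift of the deck's corner in the side view gives about 5.4 mm. That is within the judged 2–7.5 mm.
- **Wedge:** its heel measured on the bench in the side view, and the gripper, still holding the grip, was within about 0.2° of the deck's direction.
- **Bystanders:** none showed any visible movement in the last top and side views.

**Disagreements and oddities:**
- Triangulated cap heights read 4–5 mm below the nominal 107 mm for all three jars on the deck (up to 8 mm low on the bench).
- The tool crept to a tilt of about 0.05 rad while pushing.
- One downward press to seat the wedge briefly reached 45 N at the wrist; I relaxed it straight away. That was fingers on the wedge, and well under the 120 N wrist limit.

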